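# Nest the tray and shut the caddy door on its catch

## Robot

A 6-joint arm with a two-finger parallel gripper is mounted at the origin on a cart in front of the work surface, level with it; the furniture and walls round the work are solid. World frame = base frame: x ahead of the robot, y to its left, z up, the work surface at z = 0. Lengths are in m, angles in rad, forces in N, time in s.
With the tool pointing down it reaches from about 0.35 to 1 m from the base axis. Payload 7.1 kg.
Tool frame: the origin (TCP) lies at the very end of the fingers, on their centre line; the grasp point (between the pads) lies 19 mm behind it (pinch_z is the distance from the TCP to the grasp point, in m); z points along the fingers, y is the direction in which the jaws open and shut (so a half turn about z gives the same grasp; the last joint's range is limited). The gripper opens to 85 mm and grips with 20 to 120 N. Pads are 22 mm wide; open, the fingers measure 114 mm over their backs; the gripper's body (76 mm by 85 mm) begins 54 mm behind the grasp point. The pads swing forward as they close: fully open they stand 13 mm farther back than shut.
Start: joints at [-1.313, 0.423, 1.63, -0, 1.089, -0.019], TCP at [0.171, -0.601, 0.199] pointing down, gripper open.
Joint ranges: [-3, 3], [-0.9, 2.11], [0.09, 2.58], [-1.31, 4.45], [0.11, 2.69], [-2.54, 2.54]. Speed limits (rad/s): [2.39, 2.39, 3.01, 3.14, 3.14, 3.14].

## Interface

Orientations are given as a unit quaternion [w, x, y, z].
In Python, from rig import * gives the robot as it stands. The module is installed in compiled form; this text tells all that it offers.
- The arm moves only by the tool carry_out, never from a script. Its argument "rows" is a list of rows, each a list of 2 entries, a list of its own where there are three numbers: the shift along the tool's x, y, z as a fraction of full scale, then the turn, a rotation vector about the tool's x, y, z as a fraction of full scale. In form: [[[dx, dy, dz], [rx, ry, rz]], ...]. A call has 1 to 12 rows; each row shifts and turns the commanded pose from where the row before left it, along the tool's axes as they then stand; what a row does not reach is not made up. Full scale, the value 1, is 150 mm for a shift and 4 degrees for a turn. A row lasts 1/10 s, in which the tool goes at most 50 mm and 8.59 degrees, less where a joint would pass 70% of its speed; a pose out of reach is approached as far as the arm can. A call with a number of a shift or a turn outside -1 to 1 is refused whole. A call with a gripper value outside its range is refused whole. "fingers" is the opening, from 0 (shut) to 1 (fully open), set as the call begins (left out, the last holds). The fingers move at their own pace and stop on an object; the grip force is fixed at half the most. Time passes only in rows, so rows that do not move let the fingers close. It gives the time, the measured TCP pose, the force and the opening at its end, in the units of the state.
- read_state(): the state, without advancing time (a new reading comes with each control period).
- grab_frame(name): name is "scene" or "side" or "wrist"; returns (picture, depth): 420x560x3 uint8, red, green, blue; 420x560 float32, m along the optical axis (not along the pixel's ray), 0 where there is no reading.
- camera_params(name): a dict with "fx", "fy", "cx", "cy" (pixels), "extrinsics" (4x4, takes a point from camera to world coordinates). Camera axes: x right, y down, z forward; pixel columns grow to the right and rows downward; lengths in m; the calibration is good to about 2 mm. A picture is of the moment at which its call begins: read the wrist's pose just before it. camera_params takes no time and is no camera call; for the wrist camera it gives the pose at the moment of the call.
- hand_in(): hands the job in, once; it reports no verdict.
Trained networks look in the newest picture that a camera, given by its name, has taken for a name from the list of things; names that differ only in an ending like _2 or _b are one class to them, and where a whole thing is asked for, a point or a joint stands for the part that bears it (a point fixed in the world has none). Each returns a list of dicts, best first, with "score" (0 to 1); they miss things now and then, are a little off and sometimes report something else, mostly with a low value. They report only what shows in the picture. A call takes as long as a camera call. They do not tell look-alikes from the thing itself.
- find_in(target, camera): "location" ([x, y, z] in m, in the coordinates of the camera as it stood for that picture, good to about 4 mm: the middle of the surface that is visible of it).
- regions_of(target, camera): "pixels" (420x560 bool, what is visible of it).
The state is a dict: "time_s": time; "joint_positions": joint angles; "joint_velocities": joint speeds; "tau": joint torques, N m; "eef_pos": TCP position; "orientation": TCP orientation; "force": force on the tool from outside, world axes, zero at the start; "ft_torque": the same for the moment, N m; "gripper_width": finger opening in m.
Only numpy, scipy, OpenCV 4.12 (cv2) and the standard library are available. Lean on these libraries where they do the work, as an engineer would, in place of code of your own. Each camera call takes 0.05 s, during which the arm holds its last target. There are 200 camera calls.

## Task

Put the loose blue tray back into the caddy, turned so that it nests fully and level in the grey tray that is fixed there, and let go of it. Then push the caddy's door shut until it clicks onto its roller catch and stays shut by itself; how deep the catch sits has to be felt, so push gently, neither slamming the door nor forcing it once it is home. Leave the jar, the roll of tape and the sanding block where they are.

Things in the scene. Friction and masses are not known exactly. Their poses are not given: they have to be found in the camera images.
- tray_centre (a point): centre of the loose blue steel tray, half-way up, 38 mm over its underside; z up. An upright pale wooden grip board stands in its middle: 14 mm thick (tray's x), 70 mm long (its y), top 38 mm over this point; pinch it from above across its thickness. Either end of the tray may go first
- tray: the same blue tray, origin under its centre; 0.18 to 0.35 kg. An oblong with cut corners: 150 mm (its y) x 102 mm (its x) over the rim flange, which lies 30 to 34 mm over the underside; below it the body tapers from 134 x 86 mm to 118 x 70 mm
- nest (a point): centre of the mouth of the grey tray fixed in the caddy, in its rim plane, 52 mm over the bench; axes as the caddy's. The mouth is 138 mm (y) x 90 mm (x), cut corners, tapering walls, 36 mm deep. With the blue tray nested (its y along this y, either way round) the flange lies on this rim and tray_centre is 8 mm above this point
- caddy: open-topped plywood locker, fixed; 140 mm deep (x), 230 mm wide (y), walls 118 mm high; origin under its centre; front (door side) faces its -x. Sprung roller catch inside, near the door's free edge: over some 20 mm the push at the brass disc rises to 10 to 14 N and drops as it clicks over, then it runs 6 mm on to a hard stop and is held: go at 20 mm/s or less there
- gate (a joint): angle of the caddy's wooden door: 0 flush, grows as the free edge swings out to the caddy's -x, up to 1.3. A light spring (0.25 N m/rad) swings it out beyond 0.5 if let go uncaught. The catch begins to resist 0.1 rad before it holds. Caught, it stands firm somewhere between 0 and 0.08 rad: how deep is set by the catch, differs each time and has to be felt
- gate_push (a point): centre of the brass push disc on the door's outer face near its free edge, 195 mm from the hinge axis, 98 mm over the bench; x points through the door to its inside, y along it to the hinge, both turn with it. Door 12 mm thick, 226 mm wide, top 119 mm over the bench; a knob stands out 23 mm at mid-width, 55 mm over the bench
- gate_hinge (a point): point on the door's upright hinge axis, 98 mm over the bench, at the caddy's left front corner (its -x, +y corner); the axis runs half-way through the door's thickness, 6 mm behind the outer face; x, y, z as the caddy's
- jar: small glass oil jar with a dark lid, 60 mm across and 88 mm high, standing; origin under its centre; to be left alone
- tape_roll: roll of pale masking tape lying flat, 87 mm across, 24 mm high; origin under its centre; to be left alone
- sander: cork and wood sanding block, 56 x 100 x 28 mm; origin under its centre; to be left alone
Things that resemble listed ones, but are neither listed nor needed, are in the scene too. There is more than one size of the tray; the one meant has the size given above.

How it is judged:
On the way, in this order (a step that is already met when the one before it is completed fails the run):
1. the blue tray is nested fully in the grey tray and let go, the door still open (horizontal distance between tray_centre and nest below 0.007 m and z of tray_centre in the frame of nest below 0.012 m and angle between the y axis of tray_centre and the y axis of nest, either way round below 0.12 rad and angle between tray_centre's own z axis and vertical below 0.06 rad and contact force between the fingers and tray below 0.1 N and value of joint gate above 0.2 rad), for 0.2 s.
2. the door is caught: shut, and staying shut with the robot off it (value of joint gate below 0.1 rad and contact force between each of the fingers, the arm and caddy below 0.1 N), for 0.3 s.
At the end, for the whole second after the job is handed in: the door stays shut on its catch by itself (below 0.1 rad: let go uncaught, it swings out to over 0.5) and the blue tray lies still, nested in the grey one: centre within 7 mm sideways and at most 4 mm above its fully home height, outlines matching within 0.12 rad, level within 0.06 rad (value of joint gate below 0.1 rad and horizontal distance between tray_centre and nest below 0.007 m and z of tray_centre in the frame of nest below 0.012 m and angle between the y axis of tray_centre and the y axis of nest, either way round below 0.12 rad and angle between tray_centre's own z axis and vertical below 0.06 rad and linear speed of tray below 0.02 m/s); the robot touches nothing.
It fails at once if the jar, the roll of tape or the sanding block was moved by more than 30 mm (distance of any of jar, tape_roll, sander from where it was at the start of the episode above 0.03 m).
It fails at once if the door or the caddy was forced: the robot pressed on it with more than 50 N (contact force between any of the arm, the fingers and caddy above 50 N).
It fails at once if the door was slammed: it swung shut faster than 2 rad/s (about 0.4 m/s at the free edge) before it reached the catch (velocity of joint gate below -2 rad/s and value of joint gate above 0.2 rad).
It also fails if it takes over 56 s, if anything falls off the work surface, if the arm or the gripper's body presses on something with over 40 N, if the wrist force passes 120 N, or if a joint passes its speed limit or range.

## Working session

There is one attempt and no reset: what is moved stays moved. The work goes in short steps, Python scripts to look and compute and a tool call to move; the robot and the scene stay as the last step left them, time stands still between calls to the robot, and variables do not carry over. Pictures are saved under pics/ and viewed, about 8 in all and at most 12, crops included, and the job is handed in when it is done.

Besides the shell and the picture viewer there is one more tool, called after "Request:" as name([rows], argument=value, ...), one row to a line, values as JSON. carry_out: Moves the arm, as the interface text tells. Shift numbers are shares of 150 mm and turn numbers shares of 4 degrees, none past 1 either way. Its arguments: {"type":"object","properties":{"rows":{"type":"array"},"fingers":{"type":"number"}},"required":["rows"]}

```bash
mkdir -p pics; cat > h.py <<'E'
from rig import *
import numpy as np, cv2
from scipy.spatial.transform import Rotation as R
def q2m(q): return R.from_quat([q[1],q[2],q[3],q[0]]).as_matrix()
def cloud(cam,d):
    p=camera_params(cam); v,u=np.indices(d.shape)
    P=np.stack([(u-p['cx'])/p['fx']*d,(v-p['cy'])/p['fy']*d,d],-1)
    T=np.array(p['extrinsics']); return P@T[:3,:3].T+T[:3,3]
def save(n,im): cv2.imwrite('pics/'+n,im[...,::-1])
E
python3 - <<'E'
from h import *
s=read_state(); print({k:np.round(v,3) for k,v in s.items()})
ims=[]
for c in ['scene','side']:
    im,d=grab_frame(c); save(c+'0.png',im); np.savez('/tmp/%s0.npz'%c,im=im,W=cloud(c,d),d=d)
    T=np.array(camera_params(c)['extrinsics'])
    print(c,T[:3,3].round(3),T[:3,2].round(2))
    for t in ['tray','caddy','gate_push','jar','tape_roll','sander']:
        for r in find_in(t,c)[:4]: 
            l=np.array(r['location']);p=camera_params(c)
            print(t,round(r['score'],2),(T[:3,:3]@l+T[:3,3]).round(3),'px',int(l[0]/l[2]*p['fx']+p['cx']),int(l[1]/l[2]*p['fy']+p['cy']))
E
```

```text
{'time_s': np.float64(0.0), 'joint_positions': array([-1.313,  0.424,  1.631, -0.   ,  1.089, -0.019]), 'joint_velocities': array([-0.001,  0.001,  0.001, -0.002,  0.001,  0.002]), 'tau': array([ 0.0000e+00, -5.5738e+01, -2.8175e+01, -0.0000e+00,  7.0000e-03,
        0.0000e+00]), 'eef_pos': array([ 0.171, -0.601,  0.199]), 'orientation': array([-0.001,  0.99 ,  0.138, -0.   ]), 'force': array([-0.095,  0.196,  0.813]), 'ft_torque': array([ 0.011,  0.023, -0.034]), 'gripper_width': np.float64(0.085)}
scene [-0.53  -1.011  0.904] [ 0.63  0.6  -0.49]
tray 0.84 [0.519 0.292 0.03 ] px 227 201
tray 0.79 [0.347 0.246 0.021] px 199 223
tray 0.66 [0.46  0.129 0.02 ] px 243 223
caddy 0.72 [ 0.611 -0.132  0.061] px 324 223
gate_push 0.33 [ 0.61  -0.134  0.063] px 324 222
jar 0.55 [0.662 0.234 0.022] px 262 195
tape_roll 0.73 [0.661 0.233 0.019] px 262 196
tape_roll 0.16 [ 0.61  -0.134  0.064] px 325 222
sander 0.73 [ 0.754 -0.027  0.061] px 326 199
sander 0.56 [ 0.611 -0.132  0.061] px 324 223
sander 0.49 [ 0.485 -0.438  0.012] px 376 287
side [0.09  1.187 0.724] [ 0.34 -0.82 -0.45]
tray 0.89 [0.524 0.303 0.03 ] px 261 267
tray 0.64 [0.348 0.251 0.015] px 328 274
tray 0.6 [0.459 0.136 0.022] px 304 243
caddy 0.58 [ 0.68  -0.093  0.064] px 266 189
caddy 0.56 [ 0.76  -0.015  0.071] px 237 193
gate_push 0.74 [ 0.761 -0.013  0.076] px 236 192
jar 0.67 [0.398 0.453 0.058] px 283 303
tape_roll 0.78 [0.668 0.245 0.018] px 225 250
sander 0.82 [ 0.522 -0.376  0.027] px 331 175
```

```bash
python3 - <<'E'
import cv2
a=cv2.imread('pics/scene0.png');b=cv2.imread('pics/side0.png')
ca=cv2.resize(a[150:330,150:420],(800,533),interpolation=cv2.INTER_CUBIC)
cb=cv2.resize(b[130:340,190:390],(571,600),interpolation=cv2.INTER_CUBIC)
cv2.imwrite('pics/c1.png',ca);cv2.imwrite('pics/c2.png',cb)
E
```

```text
(no output)
```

View pics/c1.png

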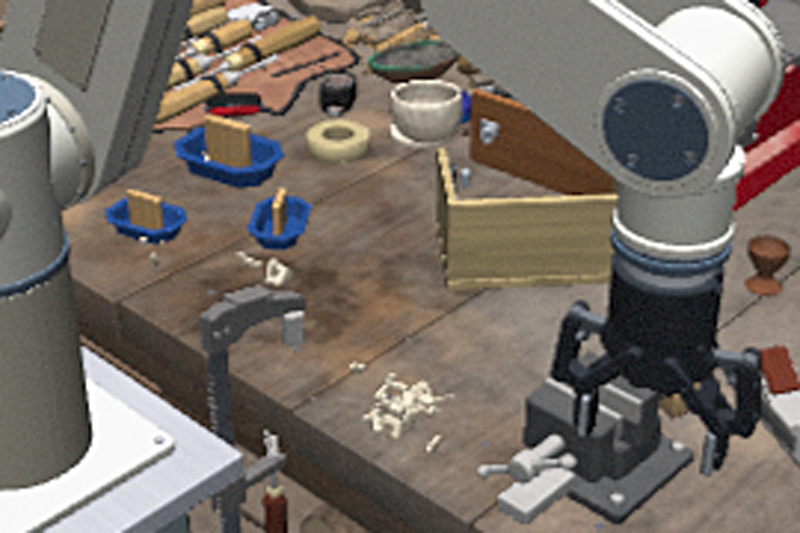

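View pics/c2.png

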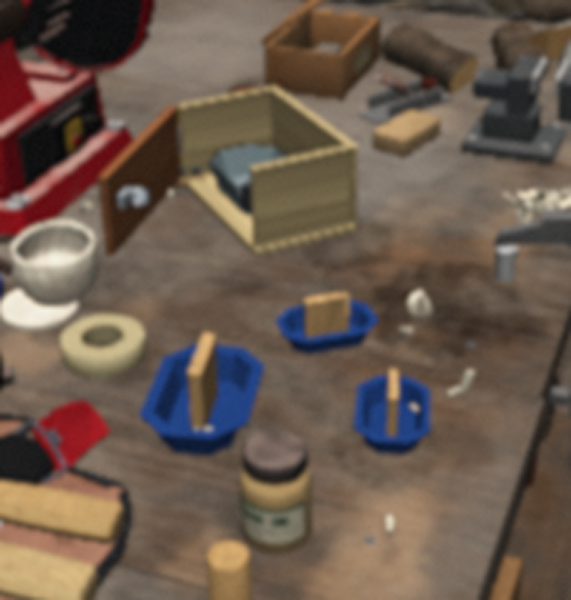

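The side view (c2) shows three blue trays with grips. The large one is at side px (261,267), and two smaller ones are at (328,274) and (304,243). The large tray fits the 150x102 size. The caddy is open-topped with the grey tray inside, and its door is open towards the bowl. The jar is at (283,303), the tape at (225,250), and the cork block at (331,175). I'll measure all of this from the point clouds.

```bash
python3 - <<'E'
from h import *
col=[];W=[]
for c in ['side','scene']:
    z=np.load('/tmp/%s0.npz'%c); m=z['d']>0; W.append(z['W'][m]); col.append(z['im'][m])
sx=500
img=np.zeros((500,500,3),np.uint8)  # x 0.25..0.95 rows up ; y 0.5..-0.35 cols
def px(P): return ((P[:,0]-.25)/.7*590).astype(int),((0.5-P[:,1])/.85*716).astype(int)
img=np.zeros((590,716,3),np.uint8)
for w,c in zip(W,col):
    k=(w[:,2]<.2)&(w[:,2]>-.01); w=w[k];c=c[k]; o=np.argsort(w[:,2]); w=w[o];c=c[o]
    a,b=px(w); g=(a>1)&(a<588)&(b>1)&(b<714)
    for i in (0,1):
        for j in (0,1): img[589-a[g]-i,b[g]+j]=c[g]
save('top.png',img)
# trays: blue rim extents
for c in ['side','scene']:
    z=np.load('/tmp/%s0.npz'%c); w=z['W'];im=z['im'].astype(int)
    bl=(im[...,2]>im[...,0]+40)&(im[...,2]>im[...,1]+30)&(z['d']>0)
    for t in [(.52,.297),(.347,.248),(.46,.132)]:
        m=bl&(np.hypot(w[...,0]-t[0],w[...,1]-t[1])<.1)&(w[...,2]>.0)&(w[...,2]<.06)
        r=cv2.minAreaRect(w[m][:,:2].astype(np.float32)); print(c,t,m.sum(),np.round(r[0],3),np.round(r[1],3),round(r[2],1),'z95',np.percentile(w[m][:,2],95).round(3))
    # horizontal top edges of caddy
    for lo,hi in [(.045,.056),(.11,.124)]:
        m=(w[...,2]>lo)&(w[...,2]<hi)&(w[...,0]>.5)&(w[...,0]<.95)&(w[...,1]<.1)&(w[...,1]>-.3); print(lo,m.sum())
E
```

```text
side (0.52, 0.297) 778 [0.527 0.302] [0.102 0.154] 12.4 z95 0.034
side (0.347, 0.248) 389 [0.355 0.245] [0.067 0.133] 15.2 z95 0.024
side (0.46, 0.132) 211 [0.462 0.128] [0.102 0.076] 39.8 z95 0.023
0.045 468
0.11 690
scene (0.52, 0.297) 299 [0.522 0.297] [0.128 0.154] 33.9 z95 0.035
scene (0.347, 0.248) 169 [0.346 0.253] [0.072 0.104] 29.0 z95 0.024
scene (0.46, 0.132) 208 [0.461 0.128] [0.113 0.069] 39.2 z95 0.025
0.045 289
0.11 284
```

View pics/top.png

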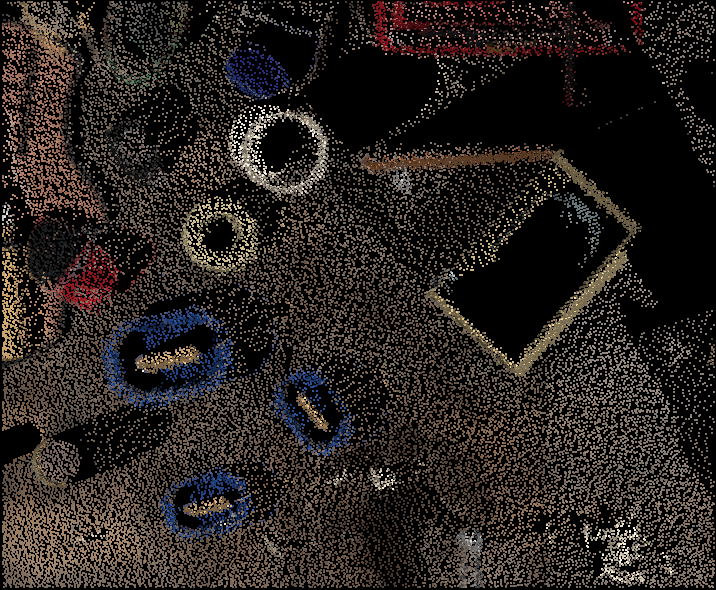

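```bash
cat >> h.py <<'E'
def plan(wps,step=.045,pos=None,Rm=None):
    """wps: (x,y,z,toolx_yaw_deg,[step]); prints rows in interface units; tool assumed to point down"""
    s=read_state(); p=np.array(s['eef_pos']) if pos is None else np.array(pos); M=q2m(s['orientation']) if Rm is None else Rm
    out=[]
    for w in wps:
        st=w[4] if len(w)>4 else step
        tgt=np.array(w[:3]); a=np.radians(w[3]); MT=np.array([[np.cos(a),np.sin(a),0],[np.sin(a),-np.cos(a),0],[0,0,-1]])
        rv=R.from_matrix(M.T@MT).as_rotvec(); n=int(max(np.ceil(np.linalg.norm(tgt-p)/st),np.ceil(np.abs(rv).max()/np.radians(4)-.02),1))
        for i in range(n):
            k=n-i
            d=np.round(M.T@(tgt-p)/k/.15,3)
            r=np.clip(np.round(R.from_matrix(M.T@MT).as_rotvec()/k/np.radians(4),2),-1,1)
            out.append([d.tolist(),r.tolist()]); p=p+M@(d*.15); M=M@R.from_rotvec(r*np.radians(4)).as_matrix()
    for i in range(0,len(out),12): print(str(out[i:i+12]).replace(' ',''))
    print('end',p.round(4),len(out))
E
python3 - <<'E'
from h import *
s=read_state();T=np.array(camera_params('wrist')['extrinsics']);M=q2m(s['orientation'])
print('cam in tool',(M.T@(T[:3,3]-s['eef_pos'])).round(3),(M.T@T[:3,:3]).round(2).tolist(), camera_params('wrist')['fx'])
plan([(.44,-.2,.36,55),(.525,.27,.30,100.7)])
E
```

```text
cam in tool [ 0.073 -0.001 -0.175] [[0.0, -0.96, -0.29], [1.0, 0.0, 0.0], [-0.0, -0.29, 0.96]] 299.7504509957695
[[[0.205,-0.174,-0.089],[0.0,-0.0,-0.82]],[[0.214,-0.161,-0.089],[0.0,-0.0,-0.82]],[[0.223,-0.149,-0.089],[0.0,-0.0,-0.81]],[[0.231,-0.136,-0.089],[0.0,-0.0,-0.82]],[[0.239,-0.123,-0.089],[0.0,-0.0,-0.81]],[[0.245,-0.109,-0.089],[0.0,-0.0,-0.82]],[[0.251,-0.095,-0.09],[0.0,0.0,-0.81]],[[0.256,-0.08,-0.089],[0.0,0.0,-0.82]],[[0.26,-0.066,-0.09],[0.0,0.0,-0.81]],[[0.264,-0.051,-0.089],[0.0,0.0,-0.82]],[[0.266,-0.035,-0.09],[0.0,0.0,-0.81]],[[0.268,-0.021,-0.089],[0.0,0.0,-0.82]]]
[[[0.241,-0.111,0.033],[0.0,0.0,-0.95]],[[0.248,-0.095,0.033],[0.0,0.0,-0.95]],[[0.254,-0.078,0.033],[0.0,0.0,-0.95]],[[0.258,-0.061,0.033],[0.0,0.0,-0.95]],[[0.262,-0.044,0.033],[0.0,0.0,-0.95]],[[0.264,-0.026,0.034],[0.0,0.0,-0.95]],[[0.265,-0.009,0.033],[0.0,0.0,-0.95]],[[0.265,0.009,0.034],[0.0,0.0,-0.95]],[[0.264,0.026,0.033],[0.0,0.0,-0.96]],[[0.262,0.044,0.034],[0.0,0.0,-0.95]],[[0.258,0.061,0.033],[0.0,0.0,-0.96]],[[0.254,0.078,0.034],[0.0,0.0,-0.95]]]
end [0.525  0.2701 0.3   ] 24
```

Request:
carry_out([
  [[0.2, -0.17, -0.09], [0, 0, -0.82]],
  [[0.21, -0.16, -0.09], [0, 0, -0.82]],
  [[0.22, -0.15, -0.09], [0, 0, -0.82]],
  [[0.23, -0.14, -0.09], [0, 0, -0.82]],
  [[0.24, -0.12, -0.09], [0, 0, -0.82]],
  [[0.245, -0.11, -0.09], [0, 0, -0.82]],
  [[0.25, -0.095, -0.09], [0, 0, -0.82]],
  [[0.255, -0.08, -0.09], [0, 0, -0.82]],
  [[0.26, -0.066, -0.09], [0, 0, -0.82]],
  [[0.265, -0.05, -0.09], [0, 0, -0.82]],
  [[0.265, -0.035, -0.09], [0, 0, -0.82]],
  [[0.27, -0.02, -0.09], [0, 0, -0.82]],
])

```text
time_s: 1.9
eef_pos: [0.4385, -0.1991, 0.3622]
orientation: [0.0, 0.886, 0.464, 0.0]
force: [1.3, -0.5, -0.7]
gripper_width: 0.0854
```

```bash
python3 - <<'E'
from h import *
s=read_state(); print(s['eef_pos'].round(3) if hasattr(s['eef_pos'],'round') else s['eef_pos'])
im,d=grab_frame('wrist'); save('w1.png',im); np.savez('/tmp/w1.npz',im=im,d=d,W=cloud('wrist',d))
im,d=grab_frame('scene'); np.savez('/tmp/scene1.npz',im=im,d=d,W=cloud('scene',d))
plan([(.525,.27,.30,100.7)])
E
```

```text
[ 0.438 -0.199  0.362]
[[[0.241,-0.108,0.035],[0.01,-0.0,-0.94]],[[0.247,-0.092,0.035],[0.0,-0.0,-0.94]],[[0.253,-0.076,0.035],[0.01,-0.0,-0.94]],[[0.257,-0.059,0.036],[0.0,-0.0,-0.94]],[[0.261,-0.042,0.035],[0.01,-0.0,-0.94]],[[0.263,-0.025,0.036],[0.0,-0.0,-0.94]],[[0.264,-0.008,0.036],[0.01,-0.0,-0.94]],[[0.264,0.009,0.035],[0.0,-0.0,-0.94]],[[0.263,0.027,0.036],[0.01,-0.0,-0.94]],[[0.26,0.044,0.035],[0.0,-0.0,-0.94]],[[0.257,0.061,0.035],[0.01,-0.0,-0.94]],[[0.252,0.078,0.036],[0.0,-0.01,-0.94]]]
end [0.5251 0.27   0.3   ] 12
```

View pics/w1.png

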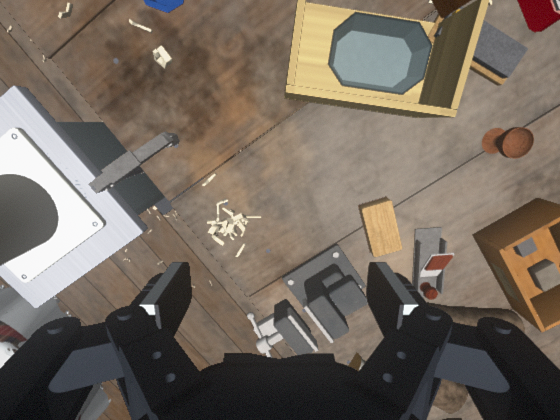

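The wrist view shows the caddy from px (290,0) to (490,115). The grey octagonal nest spans about (330-433, 12-93), and the cork block is at (380,227). I'm moving on to the tray.

Request:
carry_out([
  [[0.24, -0.108, 0.035], [0, 0, -0.94]],
  [[0.247, -0.09, 0.035], [0, 0, -0.94]],
  [[0.253, -0.076, 0.035], [0, 0, -0.94]],
  [[0.257, -0.06, 0.035], [0, 0, -0.94]],
  [[0.26, -0.042, 0.035], [0, 0, -0.94]],
  [[0.263, -0.025, 0.035], [0, 0, -0.94]],
  [[0.264, -0.008, 0.035], [0, 0, -0.94]],
  [[0.264, 0.009, 0.035], [0, 0, -0.94]],
  [[0.263, 0.027, 0.035], [0, 0, -0.94]],
  [[0.26, 0.044, 0.035], [0, 0, -0.94]],
  [[0.257, 0.06, 0.035], [0, 0, -0.94]],
  [[0.252, 0.078, 0.035], [0, 0, -0.94]],
  [[0, 0, 0], [0, 0, 0]],
])

```text
invalid input
```

Request:
carry_out([
  [[0.24, -0.108, 0.035], [0, 0, -0.94]],
  [[0.247, -0.09, 0.035], [0, 0, -0.94]],
  [[0.253, -0.076, 0.035], [0, 0, -0.94]],
  [[0.257, -0.06, 0.035], [0, 0, -0.94]],
  [[0.26, -0.042, 0.035], [0, 0, -0.94]],
  [[0.263, -0.025, 0.035], [0, 0, -0.94]],
  [[0.264, -0.008, 0.035], [0, 0, -0.94]],
  [[0.264, 0.009, 0.035], [0, 0, -0.94]],
  [[0.263, 0.027, 0.035], [0, 0, -0.94]],
  [[0.26, 0.044, 0.035], [0, 0, -0.94]],
  [[0.257, 0.06, 0.035], [0, 0, -0.94]],
  [[0.252, 0.078, 0.035], [0, 0, -0.94]],
])

```text
time_s: 3.2
eef_pos: [0.5249, 0.2671, 0.2978]
orientation: [0.0, 0.64, 0.769, -0.0]
force: [0.8, -0.1, -0.7]
gripper_width: 0.0861
```

Request:
carry_out([
  [[0, 0, 0], [0, 0, 0]],
  [[0, 0, 0], [0, 0, 0]],
])

```text
time_s: 3.4
eef_pos: [0.5245, 0.2661, 0.2975]
orientation: [-0.0, 0.64, 0.768, -0.001]
force: [0.6, -0.9, -0.3]
gripper_width: 0.0853
```

```bash
python3 - <<'E'
from h import *
s=read_state(); print(np.round(s['eef_pos'],4),np.round(s['orientation'],4))
im,d=grab_frame('wrist'); save('w2.png',im); W=cloud('wrist',d); np.savez('/tmp/w2.npz',im=im,d=d,W=W)
h=cv2.cvtColor(im,cv2.COLOR_RGB2HSV)
bl=(h[...,0]>105)&(h[...,0]<130)&(h[...,1]>150)&(d>0)&(np.hypot(W[...,0]-.525,W[...,1]-.3)<.11)
fl=bl&(W[...,2]>.026)&(W[...,2]<.042)
r=cv2.minAreaRect(W[fl][:,:2].astype(np.float32)); print('flange',fl.sum(),np.round(r[0],4),np.round(r[1],4),r[2],'z',np.median(W[fl][:,2]).round(4))
g=(d>0)&(W[...,2]>.066)&(W[...,2]<.09)&(np.hypot(W[...,0]-.525,W[...,1]-.3)<.06)
r=cv2.minAreaRect(W[g][:,:2].astype(np.float32)); print('grip',g.sum(),np.round(r[0],4),np.round(r[1],4),r[2],'z',np.median(W[g][:,2]).round(4))
z=np.load('/tmp/w1.npz'); W=z['W'];d=z['d'];im=z['im']; h=cv2.cvtColor(im,cv2.COLOR_RGB2HSV)
sel=(d>0)&(np.hypot(W[...,0]-.636,W[...,1]-.136)<.17)
gr=sel&(im[...,0]<im[...,2].astype(int)+5)&(np.hypot(W[...,0]-.636,W[...,1]-.136)<.12)
hist=np.histogram(W[gr][:,2],bins=np.arange(0,.13,.004)); print(hist[0])
m=gr&(W[...,2]>.046)&(W[...,2]<.06)
r=cv2.minAreaRect(W[m][:,:2].astype(np.float32)); print('nest',m.sum(),np.round(r[0],4),np.round(r[1],4),r[2],'z',np.median(W[m][:,2]).round(4))
for lo,hi in [(.112,.125)]:
    m=sel&(W[...,2]>lo)&(W[...,2]<hi); r=cv2.minAreaRect(W[m][:,:2].astype(np.float32)); print('top',m.sum(),np.round(r[0],4),np.round(r[1],4),r[2]); print(np.round(cv2.boxPoints(r),3).tolist())
E
```

```text
[0.5245 0.2661 0.2975] [-1.000e-04  6.403e-01  7.681e-01 -8.000e-04]
flange 2151 [0.5273 0.3007] [0.1005 0.148 ] 12.461688995361328 z 0.0348
grip 562 [0.527  0.3008] [0.014  0.0685] 12.484272956848145 z 0.0762
[0 0 0 0 0 0 0 0 0 0 0 0 0 0 0 0 0 0 0 0 0 0 0 0 0 0 0 0 0 0 0 0]
nest 0 [0. 0.] [0. 0.] 0.0 z nan
top 0 [0. 0.] [0. 0.] 0.0
[[0.0, 0.0], [0.0, 0.0], [0.0, 0.0], [0.0, 0.0]]
  return _methods._mean(a, axis=axis, dtype=dtype,
  ret = ret.dtype.type(ret / rcount)
```

View pics/w2.png

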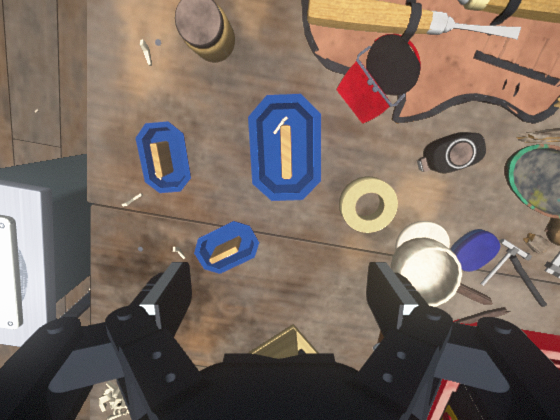

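Tray identity is confirmed: the flange measures 148x100 mm at px (285,147), and the other trays at (162,158) and (226,247) are smaller. I'm re-measuring the caddy (fixing a sign bug) and planning the descent.

```bash
python3 - <<'E'
from h import *
z=np.load('/tmp/w1.npz'); W=z['W'];d=z['d'];im=z['im'].astype(int)
D=np.hypot(W[...,0]-.636,W[...,1]+.136)
gr=(d>0)&(D<.11)&(im[...,0]<im[...,2]+5)
print(np.histogram(W[gr][:,2],bins=np.arange(0,.13,.004))[0])
m=gr&(W[...,2]>.047)&(W[...,2]<.058)
np.save('/tmp/m.npy',m)
r=cv2.minAreaRect(W[m][:,:2].astype(np.float32)); print('nest',m.sum(),np.round(r[0],4),np.round(r[1],4),r[2],'z',np.median(W[m][:,2]).round(4))
for nm in ['w1','scene1','side0']:
    z=np.load('/tmp/%s.npz'%nm);W=z['W'];d=z['d']
    D=np.hypot(W[...,0]-.636,W[...,1]+.09)
    m=(d>0)&(D<.25)&(W[...,2]>.110)&(W[...,2]<.126)
    P=W[m][:,:2]
    # 2D lines by ransac
    rng=np.random.default_rng(0)
    for k in range(4):
        best=None
        if len(P)<15: break
        for _ in range(600):
            a,b=P[rng.choice(len(P),2,False)]
            if np.linalg.norm(b-a)<.05: continue
            n=np.array([a[1]-b[1],b[0]-a[0]]);n/=np.linalg.norm(n)
            i=abs((P-a)@n)<.006
            if best is None or i.sum()>best.sum(): best=i
        Q=P[best]; (vx,vy,x0,y0)=cv2.fitLine(Q.astype(np.float32),cv2.DIST_HUBER,0,.01,.01).ravel(); t=(Q-[x0,y0])@[vx,vy]
        print(nm,len(Q),'yaw',np.degrees(np.arctan2(vy,vx)).round(2),'ends',(np.array([x0,y0])+t.min()*np.array([vx,vy])).round(3),(np.array([x0,y0])+t.max()*np.array([vx,vy])).round(3),'w',np.ptp((Q-[x0,y0])@[-vy,vx]).round(4))
        P=P[~best]
plan([(.527,.3008,.14,102.5),(.527,.3008,.042,102.5,.02)])
E
```

```text
[   0    0    0    0 1731 1906  235  230  250  274  279  295  296  579
  328    0    0    0    0    0    0    0    0    0    0    0    0    0
    0    0    0    0]
nest 1264 [ 0.6589 -0.1406] [0.0961 0.1442] 47.81645202636719 z 0.0546
w1 1502 yaw -42.28 ends [ 0.514 -0.105] [ 0.684 -0.259] w 0.0121
w1 1335 yaw 48.74 ends [ 0.683 -0.25 ] [ 0.767 -0.155] w 0.0123
w1 678 yaw 47.86 ends [ 0.515 -0.112] [ 0.586 -0.033] w 0.01
scene1 180 yaw -42.76 ends [ 0.506 -0.111] [ 0.675 -0.267] w 0.0125
scene1 130 yaw -85.21 ends [0.75  0.067] [ 0.77  -0.165] w 0.0119
scene1 62 yaw 48.89 ends [ 0.677 -0.257] [ 0.781 -0.137] w 0.0108
scene1 58 yaw 48.72 ends [ 0.505 -0.12 ] [ 0.599 -0.014] w 0.0105
side0 120 yaw -86.46 ends [0.756 0.071] [ 0.771 -0.161] w 0.0124
side0 96 yaw -42.16 ends [ 0.508 -0.104] [ 0.677 -0.257] w 0.0117
side0 85 yaw 46.79 ends [ 0.516 -0.103] [ 0.604 -0.01 ] w 0.0138
side0 61 yaw 47.98 ends [ 0.679 -0.251] [ 0.763 -0.158] w 0.0111
[[[0.058,0.015,0.263],[-0.0,0.0,-0.14]],[[0.057,0.015,0.263],[-0.0,0.0,-0.14]],[[0.057,0.016,0.263],[-0.01,0.01,-0.13]],[[0.057,0.016,0.263],[-0.0,0.0,-0.14]],[[-0.0,0.0,0.131],[-0.0,0.0,0.0]],[[-0.0,0.0,0.131],[-0.0,0.0,0.0]],[[-0.0,0.0,0.131],[-0.0,0.0,0.0]],[[-0.0,0.0,0.13],[-0.0,0.0,0.0]],[[-0.0,0.001,0.131],[-0.0,0.0,0.0]]]
end [0.5271 0.3008 0.042 ] 9
```

Request:
carry_out([
  [[0.058, 0.015, 0.263], [0, 0, -0.14]],
  [[0.057, 0.016, 0.263], [0, 0, -0.14]],
  [[0.057, 0.016, 0.263], [0, 0, -0.14]],
  [[0.057, 0.016, 0.263], [0, 0, -0.14]],
  [[0, 0, 0.13], [0, 0, 0]],
  [[0, 0, 0.13], [0, 0, 0]],
  [[0, 0, 0.13], [0, 0, 0]],
  [[0, 0, 0.13], [0, 0, 0]],
  [[0, 0, 0.13], [0, 0, 0]],
  [[0, 0, 0], [0, 0, 0]],
  [[0, 0, 0], [0, 0, 0]],
], fingers=0.5)

```text
time_s: 4.55
eef_pos: [0.5277, 0.3007, 0.0435]
orientation: [0.0, 0.626, 0.78, -0.0]
force: [-0.5, 1.2, 0.3]
gripper_width: 0.0426
```

```bash
python3 - <<'E'
from h import *
s=read_state(); print(np.round(s['eef_pos'],4),np.round(s['orientation'],4),s['force'])
plan([(.527,.3008,.042,102.5)])
E
```

```text
[0.5277 0.3007 0.0435] [ 0.000e+00  6.260e-01  7.798e-01 -1.000e-04] [-0.49828773  1.24557824  0.28195865]
[[[0.002,-0.004,0.01],[-0.0,0.0,-0.0]]]
end [0.527  0.3008 0.042 ] 1
```

Request:
carry_out([
  [[0, 0, 0.01], [0, 0, 0]],
  [[0, 0, 0], [0, 0, 0]],
  [[0, 0, 0], [0, 0, 0]],
  [[0, 0, 0], [0, 0, 0]],
  [[0, 0, 0], [0, 0, 0]],
  [[0, 0, 0], [0, 0, 0]],
  [[0, 0, -0.05], [0, 0, 0]],
  [[0, 0, -0.25], [0, 0, 0]],
  [[0, 0, -0.3], [0, 0, 0]],
  [[0, 0, -0.3], [0, 0, 0]],
  [[0, 0, -0.3], [0, 0, 0]],
  [[0, 0, -0.3], [0, 0, 0]],
], fingers=0)

```text
time_s: 5.75
eef_pos: [0.5268, 0.3016, 0.2685]
orientation: [0.0, 0.625, 0.78, 0.0]
force: [0.8, -0.0, -2.7]
gripper_width: 0.0101
```

```bash
python3 - <<'E'
from h import *
s=read_state(); print(np.round(s['eef_pos'],4),np.round(s['joint_positions'],2),s['force'],s['gripper_width'])
# target tool x yaw: tray y along nest y (-42.2) either way: toolx = -42.2 or 137.8
plan([(.659,-.141,.28,137.8)])
E
```

```text
[0.5268 0.3016 0.2685] [0.5  0.33 1.61 0.   1.21 0.28] [ 0.78343353 -0.00906821 -2.73796799] 0.010105768910788794
[[[-0.279,0.02,-0.007],[0.0,-0.0,-0.8]],[[-0.28,0.004,-0.007],[0.0,-0.0,-0.8]],[[-0.28,-0.012,-0.007],[0.0,-0.0,-0.8]],[[-0.279,-0.027,-0.007],[0.0,-0.0,-0.8]],[[-0.277,-0.043,-0.007],[0.0,-0.0,-0.8]],[[-0.274,-0.058,-0.007],[0.0,-0.0,-0.8]],[[-0.27,-0.073,-0.007],[0.0,-0.0,-0.8]],[[-0.266,-0.088,-0.007],[0.0,-0.0,-0.8]],[[-0.26,-0.103,-0.007],[0.0,-0.0,-0.8]],[[-0.254,-0.117,-0.007],[0.0,-0.0,-0.8]],[[-0.247,-0.131,-0.006],[0.0,-0.0,-0.8]]]
end [ 0.659  -0.141   0.2799] 11
```

Request:
carry_out([
  [[-0.28, 0.02, -0.007], [0, 0, -0.8]],
  [[-0.28, 0.004, -0.007], [0, 0, -0.8]],
  [[-0.28, -0.012, -0.007], [0, 0, -0.8]],
  [[-0.28, -0.027, -0.007], [0, 0, -0.8]],
  [[-0.277, -0.043, -0.007], [0, 0, -0.8]],
  [[-0.274, -0.058, -0.007], [0, 0, -0.8]],
  [[-0.27, -0.073, -0.007], [0, 0, -0.8]],
  [[-0.266, -0.088, -0.007], [0, 0, -0.8]],
  [[-0.26, -0.103, -0.007], [0, 0, -0.8]],
  [[-0.254, -0.117, -0.007], [0, 0, -0.8]],
  [[-0.247, -0.131, -0.007], [0, 0, -0.8]],
  [[0, 0, 0], [0, 0, 0]],
])

```text
time_s: 6.95
eef_pos: [0.6604, -0.1462, 0.278]
orientation: [0.001, 0.362, 0.932, -0.001]
force: [-0.7, 0.2, -3.6]
gripper_width: 0.01
```

```bash
python3 - <<'E'
from h import *
s=read_state(); print(np.round(s['eef_pos'],4),np.round(s['joint_positions'],2),s['force'],s['gripper_width'])
im,d=grab_frame('wrist'); save('w3.png',im); W=cloud('wrist',d); np.savez('/tmp/w3.npz',im=im,d=d,W=W)
h=cv2.cvtColor(im,cv2.COLOR_RGB2HSV)
bl=(h[...,0]>105)&(h[...,0]<130)&(h[...,1]>150)&(d>0)&(W[...,2]>.2)
print(np.percentile(W[bl][:,2],[1,5,25,50,75,95]).round(3))
M=q2m(s['orientation']); L=(W[bl]-s['eef_pos'])@M
r=cv2.minAreaRect(L[:,:2].astype(np.float32)); print('tray in tool',np.round(r[0],4),np.round(r[1],4),r[2])
im2,d2=grab_frame('side'); save('s3.png',im2);np.savez('/tmp/side3.npz',im=im2,d=d2,W=cloud('side',d2))
E
```

```text
[ 0.6604 -0.1462  0.278 ] [-0.23  0.43  1.43 -0.    1.28 -1.07] [-0.65490355  0.21319737 -3.58751922] 0.009962326102011445
[0.237 0.237 0.238 0.256 0.269 0.271]
tray in tool [0.0011 0.0015] [0.1486 0.1016] 0.09699369221925735
```

View pics/w3.png

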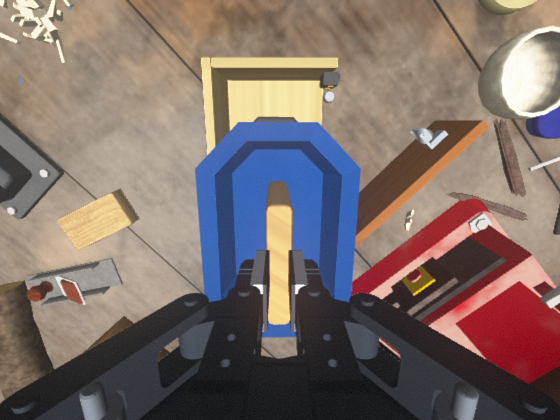

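The held tray is centred and square in the jaws (148.6x101.6 mm, offset about 1 mm). The nest is hidden under it. I'll cross-check the caddy from this settled view.

```bash
python3 - <<'E'
from h import *
s=read_state(); print(np.round(s['eef_pos'],4),np.round(s['orientation'],4),np.abs(s['joint_velocities']).max().round(4))
T0=camera_params('wrist')
im,d=grab_frame('wrist'); np.savez('/tmp/w4.npz',im=im,d=d,W=cloud('wrist',d))
c,sn=np.cos(np.radians(-132.2)),np.sin(np.radians(-132.2)); X=np.array([c,sn]);Y=np.array([-sn,c])
N=np.array([.6589,-.1406])
for nm in ['w1','w4','scene1','side0']:
    z=np.load('/tmp/%s.npz'%nm);W=z['W'];d=z['d'];P=W[(d>0)&(W[...,2]>.112)&(W[...,2]<.128)]
    x=(P[:,:2]-N)@X;y=(P[:,:2]-N)@Y
    for n,m,v in [('back',(x>.06)&(x<.1)&(abs(y+.02)<.09),x),('freewall',(y<-.11)&(y>-.16)&(x>-.04)&(x<.07),y),('hingewall',(y>.07)&(y<.12)&(x>-.04)&(x<.07),y)]:
        if m.sum()>10:
            q=np.polyfit(y[m] if n=='back' else x[m],v[m],1); print(nm,n,m.sum(),'z',np.median(P[m][:,2]).round(4),'pos',np.percentile(v[m],[3,50,97]).round(4),'slope',q[0].round(3))
E
```

```text
[ 0.6591 -0.1419  0.2776] [-6.000e-04  3.613e-01  9.325e-01  1.000e-04] 0.0332
w1 back 1164 z 0.1212 pos [0.0662 0.0712 0.0758] slope -0.001
w1 freewall 739 z 0.1212 pos [-0.1307 -0.1259 -0.1188] slope 0.022
w1 hingewall 1082 z 0.1216 pos [0.084  0.0908 0.0978] slope -0.023
w4 back 667 z 0.1181 pos [0.0715 0.0759 0.081 ] slope 0.013
w4 freewall 1248 z 0.1182 pos [-0.1312 -0.1262 -0.1215] slope -0.003
scene1 back 134 z 0.116 pos [0.0719 0.0814 0.0882] slope -0.004
scene1 freewall 46 z 0.1168 pos [-0.1332 -0.129  -0.1233] slope -0.007
scene1 hingewall 50 z 0.1161 pos [0.0867 0.0907 0.0974] slope 0.002
side0 back 67 z 0.1158 pos [0.0691 0.0737 0.0804] slope -0.002
side0 freewall 62 z 0.1151 pos [-0.1347 -0.1287 -0.121 ] slope -0.009
side0 hingewall 43 z 0.1152 pos [0.0842 0.0889 0.0993] slope 0.007
```

```bash
python3 - <<'E'
from h import *
plan([(.6555,-.1455,.17,137.8),(.6555,-.1455,.09,137.8,.02)])
E
```

```text
[[[-0.001,-0.013,0.239],[-0.0,-0.01,-0.01]],[[-0.002,-0.013,0.239],[-0.0,-0.0,-0.0]],[[-0.001,-0.013,0.24],[-0.0,-0.01,-0.01]],[[-0.0,0.0,0.133],[-0.0,0.0,0.0]],[[-0.0,0.0,0.133],[-0.0,0.0,0.0]],[[-0.0,0.0,0.134],[-0.0,0.0,0.0]],[[-0.0,0.001,0.133],[-0.0,0.0,0.0]]]
end [ 0.6555 -0.1454  0.09  ] 7
```

Request:
carry_out([
  [[-0.001, -0.013, 0.24], [0, 0, 0]],
  [[-0.002, -0.013, 0.24], [0, 0, 0]],
  [[-0.001, -0.013, 0.24], [0, 0, 0]],
  [[0, 0, 0.13], [0, 0, 0]],
  [[0, 0, 0.13], [0, 0, 0]],
  [[0, 0, 0.13], [0, 0, 0]],
  [[0, 0, 0.13], [0, 0, 0]],
  [[0, 0, 0], [0, 0, 0]],
  [[0, 0, 0], [0, 0, 0]],
  [[0, 0, 0], [0, 0, 0]],
])

```text
time_s: 8.1
eef_pos: [0.657, -0.1454, 0.0936]
orientation: [0.001, 0.36, 0.933, 0.0]
force: [-0.4, -0.1, -2.6]
gripper_width: 0.0097
```

```bash
python3 - <<'E'
from h import *
s=read_state(); print(np.round(s['eef_pos'],4),s['force'],s['ft_torque'])
im,d=grab_frame('wrist'); save('w5.png',im); np.savez('/tmp/w5.npz',im=im,d=d,W=cloud('wrist',d))
plan([(.6555,-.1455,.067,137.8,.006)])
E
```

```text
[ 0.657  -0.1454  0.0936] [-0.4185316  -0.0500648  -2.63548601] [0.00279047 0.01439568 0.02633151]
[[[0.002,-0.001,0.036],[0.0,0.01,0.0]],[[0.002,-0.001,0.035],[0.0,0.0,0.0]],[[0.002,-0.002,0.036],[0.01,0.01,0.0]],[[0.001,-0.001,0.035],[0.0,0.0,0.0]],[[0.002,-0.002,0.036],[0.01,0.01,0.0]]]
end [ 0.6554 -0.1455  0.067 ] 5
```

View pics/w5.png

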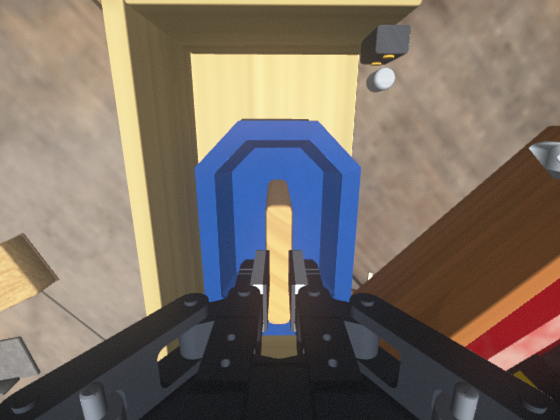

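The tray underside is already about 1 cm into the mouth and nothing touches. I'll continue down.

Request:
carry_out([
  [[0.002, 0, 0.035], [0, 0, 0]],
  [[0.002, 0, 0.035], [0, 0, 0]],
  [[0.002, 0, 0.035], [0, 0, 0]],
  [[0.001, 0, 0.035], [0, 0, 0]],
  [[0.001, 0, 0.02], [0, 0, 0]],
  [[0, 0, 0], [0, 0, 0]],
  [[0, 0, 0], [0, 0, 0]],
])

```text
time_s: 8.85
eef_pos: [0.6552, -0.1451, 0.068]
orientation: [-0.0, 0.36, 0.933, 0.0]
force: [0.7, 0.3, -3.5]
gripper_width: 0.0098
```

Request:
carry_out([
  [[0, 0, 0.015], [0, 0, 0]],
  [[0, 0, 0], [0, 0, 0]],
])

```text
time_s: 9.05
eef_pos: [0.655, -0.145, 0.0657]
orientation: [-0.0, 0.36, 0.933, -0.0]
force: [-0.6, 1.0, -3.0]
gripper_width: 0.0093
```

Request:
carry_out([
  [[0, 0, 0.01], [0, 0, 0]],
  [[0, 0, 0], [0, 0, 0]],
])

```text
time_s: 9.25
eef_pos: [0.6545, -0.1452, 0.0646]
orientation: [-0.001, 0.36, 0.933, -0.0]
force: [-5.2, 0.4, 2.2]
gripper_width: 0.0095
```

Request:
carry_out([
  [[0, 0, 0], [0, 0, 0]],
  [[0, 0, 0], [0, 0, 0]],
  [[0, 0, 0], [0, 0, 0]],
  [[0, 0, 0], [0, 0, 0]],
  [[0, 0, 0], [0, 0, 0]],
  [[0, 0, -0.1], [0, 0, 0]],
  [[0, 0, -0.2], [0, 0, 0]],
  [[0, 0, -0.3], [0, 0, 0]],
  [[0, 0, -0.3], [0, 0, 0]],
  [[0, 0, -0.3], [0, 0, 0]],
  [[0, 0, 0], [0, 0, 0]],
  [[0, 0, 0], [0, 0, 0]],
], fingers=0.4)

```text
time_s: 10.45
eef_pos: [0.656, -0.1453, 0.247]
orientation: [0.002, 0.36, 0.933, 0.0]
force: [-0.0, -0.7, -1.7]
gripper_width: 0.0341
```

```bash
python3 - <<'E'
from h import *
s=read_state(); print(np.round(s['eef_pos'],4),s['force'],s['gripper_width'])
im,d=grab_frame('wrist'); save('w6.png',im); W=cloud('wrist',d); np.savez('/tmp/w6.npz',im=im,d=d,W=W)
h=cv2.cvtColor(im,cv2.COLOR_RGB2HSV)
bl=(h[...,0]>105)&(h[...,0]<130)&(h[...,1]>150)&(d>0)&(np.hypot(W[...,0]-.656,W[...,1]+.145)<.11)
m=bl&(W[...,2]>.045)&(W[...,2]<.07); P=W[m]
r=cv2.minAreaRect(P[:,:2].astype(np.float32)); print('flange',m.sum(),np.round(r[0],4),np.round(r[1],4),r[2],np.percentile(P[:,2],[5,50,95]).round(4))
f=P[P[:,2]>.05]; A=np.c_[f[:,:2]-f[:,:2].mean(0),np.ones(len(f))]; q=np.linalg.lstsq(A,f[:,2],rcond=None)[0]; print('tilt',q.round(4))
g=(d>0)&(W[...,2]>.088)&(W[...,2]<.108)&(np.hypot(W[...,0]-.656,W[...,1]+.145)<.045)
print('griptop',g.sum(),np.median(W[g][:,2]).round(4))
E
```

```text
[ 0.656  -0.1453  0.247 ] [-0.0153585  -0.65466605 -1.68557891] 0.03411131898731154
flange 1854 [ 0.6539 -0.145 ] [0.0991 0.1475] 47.64985275268555 [0.0529 0.0543 0.0556]
tilt [-0.0042  0.0016  0.0543]
griptop 757 0.0959
```

View pics/w6.png

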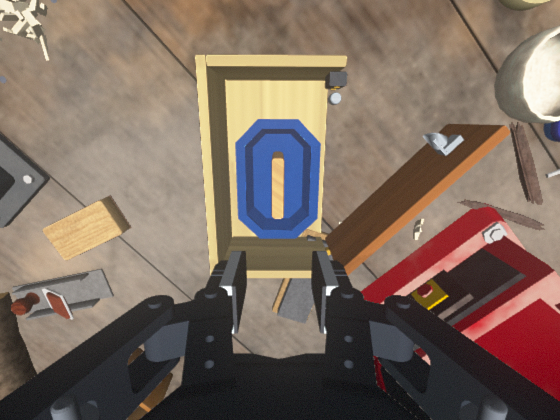

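The tray is nested: flange 54 mm high, level, yaw matches, centre (0.654,-0.145). The door runs from the hinge px (330,265) to the free end (505,130). Next I fit the door and check the space behind it.

```bash
cat >> h.py <<'E'
def door(W,d,cam='wrist',lo=.112,hi=.126):
    P=W[(d>0)&(W[...,2]>lo)&(W[...,2]<hi)]; P=P[(P[:,1]<.13)&(P[:,1]>-.19)&(P[:,0]>.5)&(P[:,0]<.85)]
    f=(P[:,:2]-[.64,-.135])@np.array([-.672,-.741]); return P[f<-.045][:,:2]
E
python3 - <<'E'
from h import *
im,d=grab_frame('wrist'); W=cloud('wrist',d); np.savez('/tmp/w7.npz',im=im,d=d,W=W)
im2,d2=grab_frame('side'); W2=cloud('side',d2); np.savez('/tmp/side7.npz',im=im2,d=d2,W=W2)
for nm,W_,d_ in [('w',W,d),('side',W2,d2)]:
    P=door(W_,d_); rng=np.random.default_rng(1);best=None
    for _ in range(500):
        a,b=P[rng.choice(len(P),2,False)]
        if np.linalg.norm(b-a)<.1: continue
        n=np.array([a[1]-b[1],b[0]-a[0]]);n/=np.linalg.norm(n); i=abs((P-a)@n)<.008
        if best is None or i.sum()>best.sum(): best=i
    r=cv2.minAreaRect(P[best].astype(np.float32)); print(nm,best.sum(),np.round(r[1],4),r[2],np.round(cv2.boxPoints(r),4).tolist())
# obstacles: max heights grid
Q=np.concatenate([W[d>0],W2[d2>0]]+[np.load('/tmp/%s.npz'%n)['W'].reshape(-1,3) for n in ['side0','scene1','w4']])
print('cols y=.26..-.24; rows x')
for x in np.arange(.66,1.1,.04):
    print(round(x,2),[int(1000*q.max()) if len(q:=Q[(abs(Q[:,0]-x)<.02)&(abs(Q[:,1]-y)<.02)&(Q[:,2]<.5)][:,2]) else None for y in np.arange(.26,-.27,-.04)])
E
```

```text
w 2611 [0.0135 0.2174] 3.693223237991333 [[0.7506999969482422, 0.06610000133514404], [0.7646999955177307, -0.15080000460147858], [0.7781000137329102, -0.15000000596046448], [0.7641000151634216, 0.06700000166893005]]
side 104 [0.0155 0.2362] 2.6481220722198486 [[0.7506999969482422, 0.07150000333786011], [0.7616000175476074, -0.16439999639987946], [0.7771000266075134, -0.16369999945163727], [0.7662000060081482, 0.0722000002861023]]
cols y=.26..-.24; rows x
0.66 [29, 26, 25, 3, 3, 5, 2, 3, 271, 499, 454, 383, 271, 121]
0.7 [25, 27, 74, 63, 6, 3, 80, 2, 2, 498, 493, 312, 118, 119]
0.74 [4, 78, 80, 82, 81, 121, 122, 122, 120, 118, 270, 269, 119, 5]
0.78 [3, 76, 74, 83, 83, 120, 121, 121, 121, 121, 121, 118, 34, 32]
0.82 [2, 57, 79, 83, 2, 3, 3, 20, 19, 2, 2, 309, 264, 33]
0.86 [2, 28, 29, 24, 15, 11, 11, 21, 20, 85, 26, 340, 314, 236]
0.9 [31, 27, 29, 16, 16, 41, 129, 128, 128, 247, 242, 345, 329, 238]
0.94 [40, 25, 15, 5, 15, 302, 309, 303, 297, 298, 296, 344, 316, 237]
0.98 [40, 30, 11, 14, 191, 307, 309, 303, 304, 319, 322, 334, 289, 237]
1.02 [31, 22, 17, 13, 13, 275, 304, 298, 357, 319, 321, 321, 252, 237]
1.06 [43, 40, 5, 2, 2, 39, 347, 364, 362, 348, None, 127, 236, 234]
1.1 [40, 39, 3, 3, 14, 38, 348, 348, 350, 350, None, None, 128, 40]
```

```bash
python3 - <<'E'
from h import *
plan([(.70,.04,.25,102),(.81,.05,.25,47.8),(.81,.05,.093,47.8,.03)])
E
```

```text
[[[0.067,0.124,-0.005],[-0.0,-0.0,0.99]],[[0.075,0.119,-0.005],[-0.0,-0.0,0.99]],[[0.083,0.114,-0.005],[-0.0,-0.0,0.99]],[[0.091,0.108,-0.005],[-0.0,-0.0,1.0]],[[0.098,0.101,-0.005],[-0.01,-0.0,0.99]],[[0.105,0.094,-0.005],[-0.0,-0.01,1.0]],[[0.112,0.086,-0.005],[-0.01,-0.0,0.99]],[[0.117,0.079,-0.005],[-0.0,-0.01,1.0]],[[0.123,0.07,-0.006],[-0.01,-0.0,0.99]],[[-0.006,0.052,0.0],[0.0,-0.0,0.97]],[[-0.003,0.053,0.0],[0.0,-0.0,0.97]],[[0.001,0.053,0.0],[0.0,-0.0,0.97]]]
[[[0.004,0.052,0.0],[0.0,-0.0,0.97]],[[0.008,0.052,0.0],[0.0,-0.0,0.97]],[[0.011,0.051,0.0],[0.0,-0.0,0.97]],[[0.015,0.05,0.0],[0.0,-0.0,0.97]],[[0.018,0.049,0.0],[0.0,-0.0,0.97]],[[0.022,0.048,0.0],[0.0,-0.0,0.97]],[[0.025,0.047,0.0],[0.0,-0.0,0.96]],[[0.028,0.045,0.0],[0.0,-0.0,0.97]],[[0.031,0.043,0.0],[0.0,-0.0,0.96]],[[0.034,0.04,0.0],[0.0,-0.0,0.97]],[[0.036,0.038,0.0],[0.0,-0.0,0.96]],[[-0.0,0.0,0.174],[0.0,-0.0,0.0]]]
[[[-0.0,0.0,0.175],[0.0,-0.0,0.0]],[[-0.0,0.0,0.174],[0.0,-0.0,0.0]],[[-0.0,0.0,0.175],[0.0,-0.0,0.0]],[[-0.0,0.0,0.174],[0.0,-0.0,0.0]],[[-0.0,0.0,0.175],[0.0,-0.0,0.0]]]
end [0.81   0.0501 0.093 ] 29
```

Request:
carry_out([
  [[0.067, 0.124, -0.005], [0, 0, 1]],
  [[0.075, 0.12, -0.005], [0, 0, 1]],
  [[0.083, 0.114, -0.005], [0, 0, 1]],
  [[0.09, 0.108, -0.005], [0, 0, 1]],
  [[0.098, 0.1, -0.005], [0, 0, 1]],
  [[0.105, 0.094, -0.005], [0, 0, 1]],
  [[0.112, 0.086, -0.005], [0, 0, 1]],
  [[0.117, 0.079, -0.005], [0, 0, 1]],
  [[0.123, 0.07, -0.005], [0, 0, 1]],
  [[-0.006, 0.052, 0], [0, 0, 0.97]],
  [[-0.003, 0.053, 0], [0, 0, 0.97]],
  [[0.001, 0.053, 0], [0, 0, 0.97]],
], fingers=0)

```text
time_s: 11.8
eef_pos: [0.7244, 0.042, 0.249]
orientation: [-0.001, 0.707, 0.707, -0.001]
force: [0.4, -0.1, -0.6]
gripper_width: 0.0
```

Request:
carry_out([
  [[0.004, 0.052, 0], [0, 0, 0.97]],
  [[0.008, 0.052, 0], [0, 0, 0.97]],
  [[0.011, 0.05, 0], [0, 0, 0.97]],
  [[0.015, 0.05, 0], [0, 0, 0.97]],
  [[0.018, 0.049, 0], [0, 0, 0.97]],
  [[0.022, 0.048, 0], [0, 0, 0.97]],
  [[0.025, 0.047, 0], [0, 0, 0.97]],
  [[0.028, 0.045, 0], [0, 0, 0.97]],
  [[0.03, 0.043, 0], [0, 0, 0.97]],
  [[0.034, 0.04, 0], [0, 0, 0.97]],
  [[0.036, 0.038, 0], [0, 0, 0.97]],
  [[0, 0, 0], [0, 0, 0]],
])

```text
time_s: 13.0
eef_pos: [0.811, 0.049, 0.2485]
orientation: [-0.001, 0.916, 0.402, -0.001]
force: [-0.5, -0.1, -0.4]
gripper_width: -0.0002
```

```bash
python3 - <<'E'
from h import *
s=read_state(); print(np.round(s['eef_pos'],4),np.round(s['orientation'],3),np.round(s['joint_positions'],2),s['force'],s['gripper_width'])
plan([(.812,.05,.093,47.8,.03)])
E
```

```text
[0.811  0.049  0.2485] [-0.001  0.916  0.402 -0.001] [ 0.05  0.68  1.09 -0.    1.38  0.79] [-0.51830157 -0.1087805  -0.43444554] -0.00016191373352338618
[[[0.002,0.0,0.173],[-0.01,0.01,-0.02]],[[0.002,0.0,0.173],[-0.0,0.0,-0.01]],[[0.002,0.0,0.173],[-0.01,0.01,-0.02]],[[0.002,0.001,0.173],[-0.0,0.0,-0.01]],[[0.001,0.0,0.172],[-0.01,0.01,-0.02]],[[0.001,0.0,0.173],[-0.0,0.0,-0.01]]]
end [0.8119 0.05   0.093 ] 6
```

Request:
carry_out([
  [[0, 0, 0.173], [0, 0, 0]],
  [[0, 0, 0.173], [0, 0, 0]],
  [[0, 0, 0.173], [0, 0, 0]],
  [[0, 0, 0.173], [0, 0, 0]],
  [[0, 0, 0.173], [0, 0, 0]],
  [[0, 0, 0.173], [0, 0, 0]],
  [[0, 0, 0], [0, 0, 0]],
])

```text
time_s: 13.7
eef_pos: [0.807, 0.0488, 0.0892]
orientation: [-0.002, 0.915, 0.403, -0.005]
force: [0.1, 0.1, -1.2]
gripper_width: 0.0001
```

```bash
python3 - <<'E'
from h import *
s=read_state(); print(np.round(s['eef_pos'],4),s['force'])
H=np.array([.770,-.158])
def c(g):
    f=np.radians(137.8)-g; u=np.array([np.cos(f),np.sin(f)]); n=np.array([u[1],-u[0]])
    return H+.195*u+(.006+.011*np.cos(g)+.013*np.sin(g))*n
w=[]
for g in [.773,.66,.54,.42,.3,.22]: w.append((*c(g),.093,47.8,.012)); print(g,c(g).round(4))
print([c(g).round(4).tolist() for g in (.15,.08,0)])
plan(w)
im,d=grab_frame('wrist'); save('w8.png',im)
E
```

```text
[0.807  0.0488 0.0892] [ 0.07170891  0.10660268 -1.23014063]
0.773 [0.781 0.038]
0.66 [0.7585 0.038 ]
0.54 [0.7346 0.035 ]
0.42 [0.711  0.0291]
0.3 [0.6882 0.0202]
0.22 [0.6736 0.0126]
[[0.6613, 0.005], [0.6496, -0.0036], [0.637, -0.0144]]
[[[-0.057,-0.027,-0.008],[-0.03,0.03,-0.02]],[[-0.057,-0.026,-0.008],[-0.04,0.04,-0.02]],[[-0.056,-0.027,-0.008],[-0.03,0.03,-0.02]],[[-0.05,-0.055,-0.0],[-0.0,0.0,-0.0]],[[-0.051,-0.055,-0.0],[-0.0,0.0,-0.0]],[[-0.04,-0.035,-0.0],[-0.0,0.0,-0.0]],[[-0.041,-0.035,-0.0],[-0.0,0.0,-0.0]],[[-0.04,-0.035,-0.0],[-0.0,0.0,-0.0]],[[-0.045,-0.03,-0.0],[-0.0,0.0,-0.0]],[[-0.045,-0.03,-0.0],[-0.0,0.0,-0.0]],[[-0.045,-0.03,-0.0],[-0.0,0.0,-0.0]],[[-0.049,-0.024,-0.0],[-0.0,0.0,-0.0]]]
[[[-0.049,-0.024,-0.0],[-0.0,0.0,-0.0]],[[-0.049,-0.025,-0.0],[-0.0,0.0,-0.0]],[[-0.051,-0.019,-0.0],[-0.0,0.0,-0.0]],[[-0.051,-0.019,-0.0],[-0.0,0.0,-0.0]]]
end [0.6737 0.0126 0.0929] 16
```

View pics/w8.png

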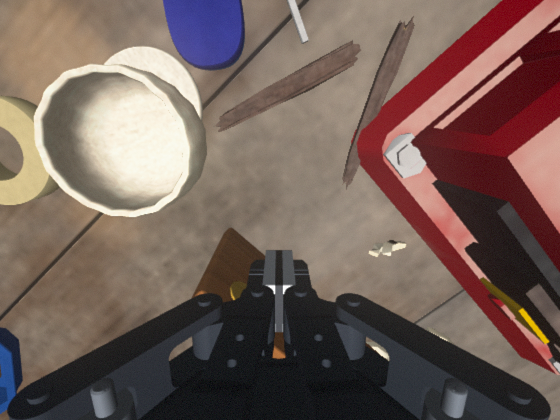

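The view shows the fingers outside the door, with the brass disc just visible at px (238,290). I start pushing.

Request:
carry_out([
  [[-0.057, -0.027, 0], [0, 0, 0]],
  [[-0.057, -0.027, 0], [0, 0, 0]],
  [[-0.057, -0.027, 0], [0, 0, 0]],
  [[-0.05, -0.055, 0], [0, 0, 0]],
  [[-0.05, -0.055, 0], [0, 0, 0]],
  [[-0.04, -0.035, 0], [0, 0, 0]],
  [[-0.04, -0.035, 0], [0, 0, 0]],
  [[-0.04, -0.035, 0], [0, 0, 0]],
  [[0, 0, 0], [0, 0, 0]],
])

```text
time_s: 14.65
eef_pos: [0.7379, 0.0356, 0.0956]
orientation: [-0.0, 0.915, 0.402, -0.0]
force: [-0.2, -0.8, 0.7]
gripper_width: -0.0003
```

Request:
carry_out([
  [[-0.045, -0.03, 0], [0, 0, 0]],
  [[-0.045, -0.03, 0], [0, 0, 0]],
  [[-0.045, -0.03, 0], [0, 0, 0]],
  [[-0.05, -0.024, 0], [0, 0, 0]],
  [[-0.05, -0.024, 0], [0, 0, 0]],
  [[-0.05, -0.024, 0], [0, 0, 0]],
  [[-0.05, -0.02, 0], [0, 0, 0]],
  [[0, 0, 0], [0, 0, 0]],
])

```text
time_s: 15.45
eef_pos: [0.6836, 0.0167, 0.0953]
orientation: [-0.0, 0.916, 0.402, -0.0]
force: [-0.2, 0.1, 0.1]
gripper_width: -0.0002
```

```bash
python3 - <<'E'
from h import *
s=read_state(); print(np.round(s['eef_pos'],4),s['force'],s['ft_torque'])
im,d=grab_frame('side'); W=cloud('side',d); save('s9.png',im[140:260,190:350])
P=W[(d>0)&(W[...,2]>.108)&(W[...,2]<.126)]; P=P[:,:2]
c=np.radians(-132.2);X=np.array([np.cos(c),np.sin(c)]);Y=np.array([-X[1],X[0]])
L=np.c_[(P-[.77,-.158])@X,(P-[.77,-.158])@Y]   # hinge frame: door at g: (-sin g, -cos g)*r
m=(L[:,0]<.012)&(L[:,0]>-.2)&(L[:,1]<-.03)&(L[:,1]>-.225)
for lo in np.arange(-.225,-.03,.03):
    k=m&(L[:,1]>lo)&(L[:,1]<lo+.03); print(round(lo+.015,3),k.sum(),np.percentile(L[k,0],[10,50,90]).round(3) if k.sum()>2 else '')
E
```

```text
[0.6836 0.0167 0.0953] [-0.19132853  0.06783008  0.11683108] [-0.01716067 -0.03328865 -0.04052853]
-0.21 10 [0.004 0.007 0.011]
-0.18 1 
-0.15 33 [-0.158 -0.148 -0.135]
-0.12 24 [-0.129 -0.118 -0.106]
-0.09 25 [-0.099 -0.087 -0.077]
-0.06 23 [-0.071 -0.06  -0.05 ]
-0.03 5 [-0.049 -0.044 -0.042]
```

```bash
python3 - <<'E'
from h import *
a,_=grab_frame('wrist'); b=cv2.imread('pics/s9.png')[...,::-1]
b=cv2.resize(b,None,fx=2.5,fy=2.5,interpolation=cv2.INTER_CUBIC)
o=np.zeros((600,800,3),np.uint8); o[:300,:400]=b[:300,:400]; o[300:,:400]=cv2.resize(a,(400,300)); 
im,_=grab_frame('scene'); c=cv2.resize(im[150:270,250:410],(400,300),interpolation=cv2.INTER_CUBIC); o[:300,400:]=c; save('m9.png',o)
E
```

```text
(no output)
```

View pics/m9.png

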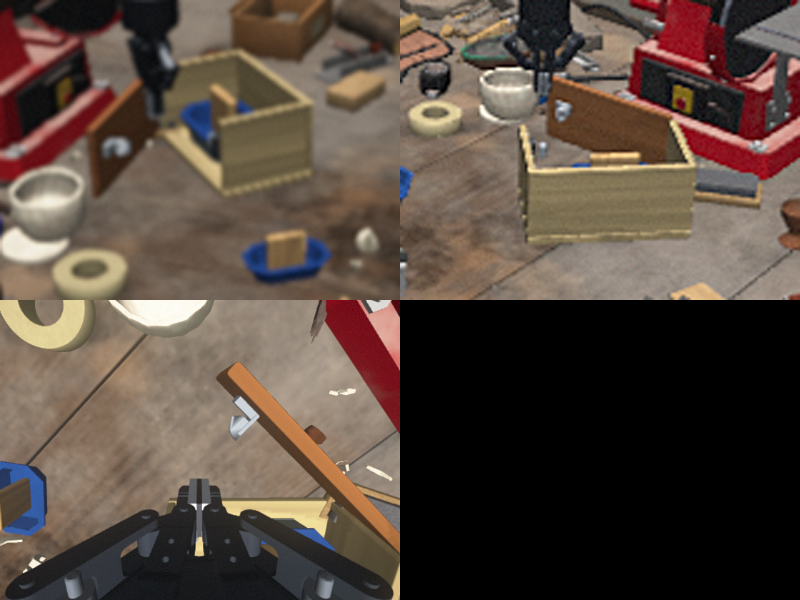

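The door did not follow: in m9 the fingers (wrist crop, (200,490)) are on the inner side of the door and its free end is at (225,370). I'll check numerically where the fingertips really are.

```bash
python3 - <<'E'
from h import *
s=read_state(); p=np.array(s['eef_pos']); print(s['time_s'],p.round(4))
for c in ['side','scene']:
    im,d=grab_frame(c); W=cloud(c,d); np.savez('/tmp/%s10.npz'%c,im=im,d=d,W=W)
    P=camera_params(c);T=np.linalg.inv(np.array(P['extrinsics']))
    for n,q in [('tcp',p),('hinge top',[.77,-.158,.119]),('free top',[.757,.068,.119])]:
        k=T[:3,:3]@np.array(q)+T[:3,3]; u,v=int(k[0]/k[2]*P['fx']+P['cx']),int(k[1]/k[2]*P['fy']+P['cy']); print(c,n,(u,v),'depth',k[2].round(3),'img',d[v,u].round(3),W[v,u].round(3),im[v,u])
    # dark gripper points near TCP
    m=(d>0)&(np.hypot(W[...,0]-p[0],W[...,1]-p[1])<.035)&(W[...,2]>.02); Q=W[m]; print('pts',m.sum(),'zmin',np.sort(Q[:,2])[:8].round(3) if len(Q) else '')
    if len(Q): lo=Q[Q[:,2]<.16]; print(lo[np.argsort(lo[:,2])[:10]].round(3).tolist())
z=np.load('/tmp/side0.npz')
# door all heights from side now
W=np.load('/tmp/side10.npz')['W']; im=np.load('/tmp/side10.npz')['im'].astype(int)
br=(im[...,0]>im[...,2]+35)&(im[...,0]<190)&(W[...,0]>.6)&(W[...,0]<.85)&(W[...,1]<.12)&(W[...,1]>-.16)&(W[...,2]>.02)&(W[...,2]<.13)
Q=W[br]; f=cv2.fitLine(Q[:,:2].astype(np.float32),cv2.DIST_HUBER,0,.01,.01).ravel(); print(br.sum(),'door dir',np.degrees(np.arctan2(f[1],f[0])),f.round(3))
E
```

```text
15.6 [0.6851 0.0172 0.0955]
side tcp (251, 194) depth 1.451 img 1.64 [ 0.766 -0.135  0.015] [68 51 35]
side hinge top (251, 166) depth 1.613 img 1.375 [0.67  0.04  0.209] [20 22 24]
side free top (225, 191) depth 1.423 img 1.436 [0.763 0.057 0.114] [131  73  46]
pts 390 zmin [0.126 0.128 0.128 0.128 0.128 0.13  0.13  0.13 ]
[[0.68, 0.024, 0.126], [0.685, 0.028, 0.128], [0.682, 0.027, 0.128], [0.675, 0.018, 0.128], [0.678, 0.019, 0.128], [0.686, 0.033, 0.13], [0.693, 0.027, 0.13], [0.686, 0.026, 0.13], [0.688, 0.03, 0.132], [0.694, 0.025, 0.132]]
scene tcp (306, 194) depth 1.782 img 1.979 [0.817 0.134 0.008] [95 78 72]
scene hinge top (358, 195) depth 1.72 img 1.912 [ 0.916 -0.061  0.035] [201 138 128]
scene free top (309, 178) depth 1.846 img 1.733 [0.679 0.004 0.17 ] [12 20 19]
pts 635 zmin [0.131 0.131 0.132 0.133 0.133 0.134 0.134 0.136]
[[0.681, 0.009, 0.131], [0.684, 0.017, 0.131], [0.688, 0.01, 0.132], [0.674, 0.023, 0.133], [0.67, 0.014, 0.133], [0.671, 0.01, 0.134], [0.682, 0.01, 0.134], [0.672, 0.016, 0.136], [0.671, 0.005, 0.136], [0.674, 0.023, 0.137]]
306 door dir 62.850037 [ 0.456  0.89   0.697 -0.063]
```

```bash
python3 - <<'E'
from h import *
s=read_state(); M=q2m(s['orientation']); p=np.array(s['eef_pos'])
im,d=grab_frame('wrist'); W=cloud('wrist',d); L=(W-p)@M
for v in range(228,300,6): print(v,[tuple((1000*L[v,u]).round().astype(int)) for u in (270,274,280,286,290)])
z=np.load('/tmp/w5.npz'); # held tray, tcp .0936
d=z['d'];W=z['W'];L=(W-np.array([.657,-.1454,.0936]))@M
for v in (245,252,260,270,285): print('w5',v,[W[v,u].round(3).tolist() for u in (262,280,297)])
E
```

```text
228 [(np.int64(-25), np.int64(-9), np.int64(95)), (np.int64(-25), np.int64(-6), np.int64(96)), (np.int64(-25), np.int64(0), np.int64(94)), (np.int64(-25), np.int64(6), np.int64(95)), (np.int64(-25), np.int64(10), np.int64(95))]
234 [(np.int64(-31), np.int64(-9), np.int64(95)), (np.int64(-30), np.int64(-6), np.int64(94)), (np.int64(-31), np.int64(0), np.int64(95)), (np.int64(-31), np.int64(6), np.int64(95)), (np.int64(-31), np.int64(10), np.int64(96))]
240 [(np.int64(-38), np.int64(-10), np.int64(96)), (np.int64(-37), np.int64(-6), np.int64(94)), (np.int64(-38), np.int64(0), np.int64(96)), (np.int64(-37), np.int64(6), np.int64(95)), (np.int64(-37), np.int64(10), np.int64(95))]
246 [(np.int64(-44), np.int64(-10), np.int64(96)), (np.int64(-43), np.int64(-6), np.int64(95)), (np.int64(-43), np.int64(0), np.int64(94)), (np.int64(-44), np.int64(6), np.int64(96)), (np.int64(-43), np.int64(10), np.int64(94))]
252 [(np.int64(11), np.int64(-5), np.int64(-38)), (np.int64(12), np.int64(-3), np.int64(-39)), (np.int64(11), np.int64(0), np.int64(-38)), (np.int64(11), np.int64(3), np.int64(-38)), (np
[... 1333 characters left out ...]
), np.int64(2), np.int64(-70)), (np.int64(12), np.int64(3), np.int64(-74))]
294 [(np.int64(12), np.int64(-4), np.int64(-77)), (np.int64(7), np.int64(-3), np.int64(-70)), (np.int64(8), np.int64(-1), np.int64(-70)), (np.int64(12), np.int64(2), np.int64(-77)), (np.int64(12), np.int64(3), np.int64(-77))]
w5 245 [[0.662, -0.167, 0.055], [0.648, -0.136, 0.127], [0.681, -0.147, 0.052]]
w5 252 [[0.643, -0.144, 0.131], [0.651, -0.138, 0.128], [0.655, -0.13, 0.133]]
w5 260 [[0.643, -0.143, 0.141], [0.654, -0.141, 0.128], [0.654, -0.131, 0.141]]
w5 270 [[0.644, -0.142, 0.151], [0.658, -0.145, 0.128], [0.654, -0.131, 0.151]]
w5 285 [[0.644, -0.142, 0.163], [0.665, -0.151, 0.128], [0.653, -0.132, 0.163]]
```

The visible fingertips sit about 30 mm above the reported TCP when shut, so they passed over the 119 mm door. I'll go back outside and come down to TCP z of about 0.066, which puts the tips near 0.097.

```bash
python3 - <<'E'
from h import *
plan([(.69,.02,.16,47.8),(.812,.045,.16,47.8),(.812,.045,.066,47.8,.025)])
E
```

```text
[[[0.018,0.006,-0.215],[0.0,-0.0,-0.04]],[[0.017,0.006,-0.216],[0.0,-0.0,-0.04]],[[0.223,0.164,0.0],[0.0,-0.0,-0.0]],[[0.223,0.163,0.0],[0.0,-0.0,-0.0]],[[0.224,0.164,0.0],[0.0,-0.0,-0.0]],[[-0.0,-0.0,0.157],[0.0,-0.0,-0.0]],[[-0.0,-0.0,0.157],[0.0,-0.0,-0.0]],[[-0.0,-0.0,0.156],[0.0,-0.0,-0.0]],[[-0.0,-0.0,0.157],[0.0,-0.0,-0.0]]]
end [0.8121 0.045  0.066 ] 9
```

Request:
carry_out([
  [[0.017, 0.006, -0.215], [0, 0, 0]],
  [[0.017, 0.006, -0.215], [0, 0, 0]],
  [[0.223, 0.164, 0], [0, 0, 0]],
  [[0.223, 0.164, 0], [0, 0, 0]],
  [[0.223, 0.164, 0], [0, 0, 0]],
  [[0, 0, 0], [0, 0, 0]],
  [[0, 0, 0], [0, 0, 0]],
  [[0, 0, 0.157], [0, 0, 0]],
  [[0, 0, 0.157], [0, 0, 0]],
  [[0, 0, 0.157], [0, 0, 0]],
  [[0, 0, 0.157], [0, 0, 0]],
  [[0, 0, 0], [0, 0, 0]],
])

```text
time_s: 16.95
eef_pos: [0.8078, 0.0434, 0.0615]
orientation: [-0.001, 0.915, 0.402, -0.004]
force: [-0.9, -0.1, -0.8]
gripper_width: -0.0001
```

```bash
python3 - <<'E'
from h import *
s=read_state(); print(np.round(s['eef_pos'],4),np.round(s['orientation'],3),s['force'])
im,d=grab_frame('side'); W=cloud('side',d); p=s['eef_pos']
m=(d>0)&(np.hypot(W[...,0]-p[0],W[...,1]-p[1])<.035)&(W[...,2]>.04); print(np.sort(W[m][:,2])[:6].round(3))
H=np.array([.770,-.158])
def c(g):
    f=np.radians(137.8)-g; u=np.array([np.cos(f),np.sin(f)]); n=np.array([u[1],-u[0]])
    return H+.195*u+(.006+.011*np.cos(g)+.008*np.sin(g))*n
w=[(*c(g),.066,47.8,.012) for g in [.773,.66,.54,.42,.3]]
plan(w)
E
```

```text
[0.8078 0.0434 0.0615] [-0.001  0.915  0.402 -0.004] [-0.88730259 -0.13955243 -0.78511172]
[0.093 0.093 0.094 0.094 0.095 0.095]
[[[-0.057,-0.044,-0.004],[-0.01,0.02,-0.03]],[[-0.057,-0.044,-0.004],[-0.02,0.01,-0.03]],[[-0.058,-0.043,-0.005],[-0.01,0.02,-0.03]],[[-0.05,-0.054,0.0],[-0.0,-0.0,0.0]],[[-0.05,-0.053,0.0],[-0.0,-0.0,0.0]],[[-0.06,-0.051,0.0],[-0.0,-0.0,0.0]],[[-0.06,-0.051,0.0],[-0.0,-0.0,0.0]],[[-0.066,-0.043,-0.0],[-0.0,-0.0,0.0]],[[-0.067,-0.043,-0.0],[-0.0,-0.0,0.0]],[[-0.072,-0.035,-0.0],[-0.0,-0.0,0.0]],[[-0.071,-0.035,-0.0],[-0.0,-0.0,0.0]]]
end [0.687  0.0194 0.066 ] 11
```

Tips now show at z of about 0.094, below the door top. I push to a gate angle of about 0.54 and then check.

Request:
carry_out([
  [[-0.057, -0.044, 0], [0, 0, 0]],
  [[-0.057, -0.044, 0], [0, 0, 0]],
  [[-0.057, -0.044, 0], [0, 0, 0]],
  [[-0.05, -0.054, 0], [0, 0, 0]],
  [[-0.05, -0.054, 0], [0, 0, 0]],
  [[-0.06, -0.05, 0], [0, 0, 0]],
  [[-0.06, -0.05, 0], [0, 0, 0]],
  [[0, 0, 0], [0, 0, 0]],
])

```text
time_s: 17.8
eef_pos: [0.7342, 0.0348, 0.068]
orientation: [0.0, 0.916, 0.402, 0.001]
force: [-0.2, -1.3, 0.0]
gripper_width: 0.0001
```

```bash
cat >> h.py <<'E'
def gate(cam='side'):
    im,d=grab_frame(cam); W=cloud(cam,d)
    P=W[(d>0)&(W[...,2]>.108)&(W[...,2]<.126)][:,:2]
    c=np.radians(-132.2);X=np.array([np.cos(c),np.sin(c)]);Y=np.array([-X[1],X[0]])
    L=np.c_[(P-[.77,-.158])@X,(P-[.77,-.158])@Y]
    r=np.hypot(*L.T); a=np.arctan2(-L[:,0],-L[:,1]); m=(r>.08)&(r<.22)&(a>-.02)&(a<1.2)
    h,e=np.histogram(a[m],bins=np.arange(-.02,1.2,.04)); k=h.argmax(); q=a[m]; q=q[abs(q-e[k]-.02)<.08]
    print('gate',np.median(q).round(3),len(q),'of',m.sum(),h.tolist())
E
python3 - <<'E'
from h import *
s=read_state(); print(np.round(s['eef_pos'],4),s['force']); gate(); gate('scene')
E
```

```text
[0.7342 0.0348 0.068 ] [-0.19880346 -1.28921256  0.0292854 ]
gate 0.547 77 of 109 [1, 0, 0, 0, 0, 0, 0, 0, 0, 0, 0, 0, 0, 34, 26, 26, 11, 7, 4, 0, 0, 0, 0, 0, 0, 0, 0, 0, 0, 0]
gate 0.525 127 of 142 [0, 0, 0, 0, 0, 0, 0, 0, 0, 1, 0, 4, 29, 60, 26, 12, 10, 0, 0, 0, 0, 0, 0, 0, 0, 0, 0, 0, 0, 0]
```

The door follows (gate about 0.54, matching the plan). I continue to about 0.25.

Request:
carry_out([
  [[-0.066, -0.043, 0], [0, 0, 0]],
  [[-0.066, -0.043, 0], [0, 0, 0]],
  [[-0.07, -0.035, 0], [0, 0, 0]],
  [[-0.07, -0.035, 0], [0, 0, 0]],
  [[-0.05, -0.02, 0], [0, 0, 0]],
  [[0, 0, 0], [0, 0, 0]],
  [[0, 0, 0], [0, 0, 0]],
])

```text
time_s: 18.6
eef_pos: [0.6822, 0.0173, 0.0657]
orientation: [-0.0, 0.916, 0.402, -0.0]
force: [0.5, 0.9, -0.2]
gripper_width: -0.0001
```

```bash
python3 - <<'E'
from h import *
s=read_state(); print(np.round(s['eef_pos'],4),s['force']); gate(); gate('scene')
H=np.array([.770,-.158])
def c(g):
    f=np.radians(137.8)-g; u=np.array([np.cos(f),np.sin(f)]); n=np.array([u[1],-u[0]])
    return H+.195*u+(.006+.011*np.cos(g)+.008*np.sin(g))*n
for g in (.3,.2,.1,0): print(g,c(g).round(4))
plan([(*c(g),.066,47.8,.002) for g in [.2,.1]])
E
```

```text
[0.6822 0.0173 0.0657] [ 0.45704819  0.93139298 -0.22182066]
gate 0.36 48 of 59 [1, 0, 0, 0, 0, 0, 2, 15, 11, 16, 9, 5, 0, 0, 0, 0, 0, 0, 0, 0, 0, 0, 0, 0, 0, 0, 0, 0, 0, 0]
gate 0.249 137 of 162 [0, 0, 0, 2, 6, 20, 63, 40, 16, 14, 1, 0, 0, 0, 0, 0, 0, 0, 0, 0, 0, 0, 0, 0, 0, 0, 0, 0, 0, 0]
0.3 [0.6869 0.0194]
0.2 [0.6692 0.01  ]
0.1 [ 0.6525 -0.0014]
0 [ 0.637  -0.0144]
[[[-0.012,-0.004,-0.0],[-0.0,-0.0,-0.01]],[[-0.012,-0.004,-0.0],[-0.0,-0.0,-0.01]],[[-0.012,-0.004,-0.0],[-0.0,-0.0,-0.01]],[[-0.012,-0.004,-0.0],[-0.0,-0.0,-0.01]],[[-0.012,-0.004,-0.001],[-0.0,-0.0,-0.01]],[[-0.013,-0.004,-0.0],[-0.0,-0.0,-0.01]],[[-0.012,-0.004,-0.001],[-0.0,-0.0,-0.01]],[[-0.013,-0.004,-0.0],[-0.0,-0.0,-0.01]],[[-0.012,-0.003,-0.0],[-0.0,-0.0,-0.0]],[[-0.012,-0.003,-0.0],[-0.0,-0.0,-0.0]],[[-0.012,-0.003,-0.0],[-0.0,-0.0,-0.0]],[[-0.012,-0.003,-0.0],[-0.0,-0.0,-0.0]]]
[[[-0.012,-0.003,-0.0],[-0.0,-0.0,-0.0]],[[-0.012,-0.003,-0.0],[-0.0,-0.0,-0.0]],[[-0.012,-0.003,-0.0],[-0.0,-0.0,-0.0]],[[-0.012,-0.003,-0.0],[-0.0,-0.0,-0.0]],[[-0.012,-0.003,-0.0],[-0.0,-0.0,-0.0]],[[-0.011,-0.002,-0.0],[-0.0,-0.0,-0.0]],[[-0.012,-0.003,-0.0],[-0.0,-0.0,-0.0]]]
end [ 0.6524 -0.0014  0.0659] 19
```

Request:
carry_out([
  [[-0.012, -0.004, 0], [0, 0, 0]],
  [[-0.012, -0.004, 0], [0, 0, 0]],
  [[-0.012, -0.004, 0], [0, 0, 0]],
  [[-0.012, -0.004, 0], [0, 0, 0]],
  [[-0.012, -0.004, 0], [0, 0, 0]],
  [[-0.012, -0.004, 0], [0, 0, 0]],
  [[-0.012, -0.003, 0], [0, 0, 0]],
  [[-0.012, -0.003, 0], [0, 0, 0]],
])

```text
time_s: 19.5
eef_pos: [0.6693, 0.0097, 0.0657]
orientation: [0.0, 0.915, 0.402, 0.0]
force: [1.6, -0.4, -0.8]
gripper_width: 0.0001
```

Request:
carry_out([
  [[-0.012, -0.003, 0], [0, 0, 0]],
  [[-0.012, -0.003, 0], [0, 0, 0]],
  [[-0.012, -0.003, 0], [0, 0, 0]],
])

```text
time_s: 19.8
eef_pos: [0.6646, 0.0067, 0.0657]
orientation: [0.0, 0.915, 0.402, 0.0]
force: [0.4, 0.1, -0.4]
gripper_width: -0.0001
```

Request:
carry_out([
  [[-0.012, -0.003, 0], [0, 0, 0]],
  [[-0.012, -0.003, 0], [0, 0, 0]],
  [[-0.012, -0.003, 0], [0, 0, 0]],
])

```text
time_s: 20.1
eef_pos: [0.6611, 0.004, 0.0659]
orientation: [0.0, 0.915, 0.402, 0.001]
force: [7.1, 3.1, -3.8]
gripper_width: -0.0001
```

Request:
carry_out([
  [[-0.012, -0.002, 0], [0, 0, 0]],
  [[-0.012, -0.002, 0], [0, 0, 0]],
])

```text
time_s: 20.3
eef_pos: [0.6587, 0.002, 0.0659]
orientation: [0.0, 0.915, 0.402, 0.002]
force: [7.5, 3.0, -4.0]
gripper_width: -0.0
```

Request:
carry_out([
  [[-0.012, -0.002, 0], [0, 0, 0]],
  [[-0.012, -0.002, 0], [0, 0, 0]],
])

```text
time_s: 20.5
eef_pos: [0.6563, -0.0, 0.0659]
orientation: [0.0, 0.916, 0.402, 0.002]
force: [8.9, 5.0, -4.6]
gripper_width: -0.0001
```

Request:
carry_out([
  [[-0.012, -0.002, 0], [0, 0, 0]],
  [[-0.012, -0.002, 0], [0, 0, 0]],
])

```text
time_s: 20.7
eef_pos: [0.6542, -0.0019, 0.066]
orientation: [0.0, 0.916, 0.402, 0.003]
force: [10.3, 5.7, -6.7]
gripper_width: -0.0003
```

Request:
carry_out([
  [[-0.012, -0.002, 0], [0, 0, 0]],
  [[-0.012, -0.002, 0], [0, 0, 0]],
])

```text
time_s: 20.9
eef_pos: [0.6492, -0.005, 0.0658]
orientation: [0.0, 0.915, 0.403, 0.001]
force: [0.8, 0.5, -0.3]
gripper_width: -0.0001
```

Request:
carry_out([
  [[-0.012, -0.002, 0], [0, 0, 0]],
])

```text
time_s: 21.0
eef_pos: [0.6471, -0.0064, 0.0657]
orientation: [-0.0, 0.915, 0.402, 0.0]
force: [6.1, 3.6, 0.4]
gripper_width: -0.0001
```

Request:
carry_out([
  [[-0.012, -0.002, 0], [0, 0, 0]],
])

```text
time_s: 21.1
eef_pos: [0.6471, -0.0067, 0.0659]
orientation: [-0.0, 0.916, 0.402, 0.002]
force: [10.2, 9.8, -5.7]
gripper_width: -0.0001
```

It clicked (force dropped from 12 N to 1 N) and then met the stop at 14 N. I back off.

Request:
carry_out([
  [[0.03, 0, 0], [0, 0, 0]],
  [[0.06, 0, 0], [0, 0, 0]],
  [[0.15, 0, 0], [0, 0, 0]],
  [[0.2, 0, 0], [0, 0, 0]],
  [[0, 0, -0.2], [0, 0, 0]],
  [[0, 0, -0.3], [0, 0, 0]],
  [[0, 0, -0.3], [0, 0, 0]],
  [[0, 0, -0.3], [0, 0, 0]],
  [[0, 0, -0.2], [0, 0, 0]],
  [[0, 0, 0], [0, 0, 0]],
  [[0, 0, 0], [0, 0, 0]],
  [[0, 0, 0], [0, 0, 0]],
])

```text
time_s: 22.3
eef_pos: [0.6891, 0.0411, 0.2588]
orientation: [-0.001, 0.915, 0.402, -0.002]
force: [-0.8, 0.3, -1.0]
gripper_width: 0.0003
```

```bash
python3 - <<'E'
from h import *
s=read_state(); print(np.round(s['eef_pos'],4),s['force']); gate(); gate('scene')
im,d=grab_frame('wrist'); W=cloud('wrist',d)
sc,_=grab_frame('scene'); sd,_=grab_frame('side')
o=np.zeros((600,800,3),np.uint8); o[:300,:400]=cv2.resize(im,(400,300)); o[:300,400:]=cv2.resize(sc[150:270,250:410],(400,300)); o[300:,:400]=cv2.resize(sd[140:260,190:350],(400,300)); save('m12.png',o)
h=cv2.cvtColor(im,cv2.COLOR_RGB2HSV)
bl=(h[...,0]>105)&(h[...,0]<130)&(h[...,1]>150)&(d>0)&(np.hypot(W[...,0]-.656,W[...,1]+.145)<.11)&(W[...,2]>.045)&(W[...,2]<.07)
if bl.sum()>50:
    r=cv2.minAreaRect(W[bl][:,:2].astype(np.float32)); print('flange',bl.sum(),np.round(r[0],4),np.round(r[1],4),r[2],np.median(W[bl][:,2]).round(4))
E
```

```text
[0.6891 0.0411 0.2588] [-0.75308856  0.26796604 -0.98935576]
gate 0.095 81 of 86 [1, 14, 32, 31, 7, 1, 0, 0, 0, 0, 0, 0, 0, 0, 0, 0, 0, 0, 0, 0, 0, 0, 0, 0, 0, 0, 0, 0, 0, 0]
gate 0.044 131 of 132 [23, 68, 36, 5, 0, 0, 0, 0, 0, 0, 0, 0, 0, 0, 0, 0, 0, 0, 0, 0, 0, 0, 0, 0, 0, 0, 0, 0, 0, 0]
flange 567 [ 0.6817 -0.1375] [0.0604 0.1477] 21.40956687927246 0.0563
```

View pics/m12.png

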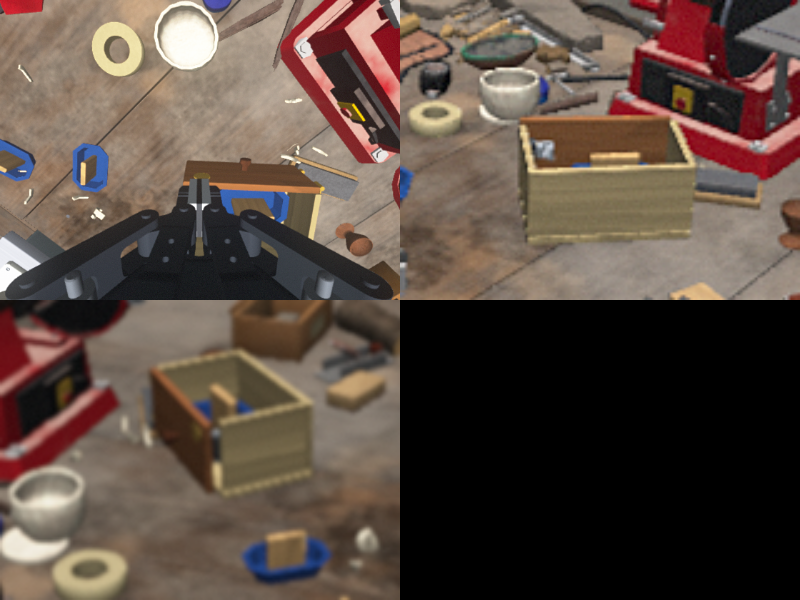

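m12 shows the door shut by itself with the robot clear of it, and the tray still in the nest. I make one last grip-board check and then hand in.

```bash
python3 - <<'E'
from h import *
for n in ['side7','now']:
    if n=='now': im,d=grab_frame('side'); W=cloud('side',d)
    else: z=np.load('/tmp/side7.npz'); W=z['W'];d=z['d']
    g=(d>0)&(W[...,2]>.082)&(W[...,2]<.105)&(np.hypot(W[...,0]-.654,W[...,1]+.145)<.045); r=cv2.minAreaRect(W[g][:,:2].astype(np.float32)); print(n,g.sum(),W[g].mean(0).round(4),np.percentile(W[g][:,2],95).round(4),np.round(r[2],1))
gate('side'); print(hand_in())
E
```

```text
side7 57 [ 0.6526 -0.1366  0.0917] 0.097 45.0
now 57 [ 0.652  -0.1364  0.0916] 0.0975 48.3
gate 0.098 86 of 88 [0, 9, 38, 35, 5, 1, 0, 0, 0, 0, 0, 0, 0, 0, 0, 0, 0, 0, 0, 0, 0, 0, 0, 0, 0, 0, 0, 0, 0, 0]
the job is handed in; nothing more can be done
None
```

The large blue tray is nested in the caddy and released, and the door is shut on its catch and stays there by itself. I handed the job in at about 22.5 s; the hand-in gave no verdict.

- **Tray:** After release it measured level, with its yaw matching the caddy. The flange was at about 54 mm and the centre about 2 mm from where I estimated the nest to be. The last check, after the door was shut, showed the grip board unmoved.
- **Door:** My first push missed. The closed fingertips sit about 30 mm above the reported TCP, so they passed over the door without touching it. I went back round lower and pushed at about 20 mm/s. Resistance rose to about 12 N, dropped to about 1 N at the click, and met the stop at about 14 N.
- **Gate angle:** The last readings disagree. The side camera gave 0.095–0.098 rad, close to the 0.1 limit, and the scene camera gave 0.044. The TCP position at the stop suggests about 0.065. The side camera had also read high at an earlier point in the push.
- **Jar, tape and sanding block:** I did not touch them, but I did not measure their positions again at the end.

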